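Open the code-locked gauge case and set out the bore setting ring

ROBOT

A 6-joint arm with a two-finger parallel gripper is mounted at the origin on the work surface. World frame = base frame: x ahead of the robot, y to its left, z up, the work surface at z = 0. Lengths are in m, angles in rad, forces in N, time in s.
With the tool pointing down it reaches from about 0.35 to 0.85 m from the base axis. Payload 8.1 kg.
Tool frame: the origin (TCP) lies at the centre of the arm's flange, where the gripper is bolted on; the fingertips stand 186 mm ahead of it and the grasp point (between the pads) lies 167 mm ahead of it; z points along the fingers, y is the direction in which the jaws open and shut (so a half turn about z gives the same grasp; the last joint's range is limited). The gripper opens to 93 mm and grips with 3 to 60 N. Pads are 15 mm wide; open, the fingers measure 128 mm over their backs; the gripper's body (75 mm by 188 mm) begins 65 mm behind the grasp point.
Start: joints at [1.101, 0.13, 1.488, -0, 1.523, -0.085], TCP at [0.225, 0.556, 0.405] pointing down, gripper open.
Joint ranges: [-2.96, 2.96], [-0.89, 2.26], [0.02, 2.5], [-1.34, 4.48], [0, 2.73], [-2.66, 2.66]. Speed limits (rad/s): [2.39, 2.39, 2.79, 3.14, 3.14, 3.14].

INTERFACE

Orientations are given as a rotation vector (axis times angle).
In Python, from plant import robot, viewer, order gives the robot as it stands.
- The arm moves only by the tool apply_moves, never from a script. Its argument "deltas" is a list of rows, each a list of 3 entries, a list of its own where there are three numbers: the finger opening in mm, from 0 to 93, then the shift along the tool's x, y, z in mm, then the turn about the tool's z in rad. In form: [[grip, [dx, dy, dz], yaw], ...]. A call has 1 to 5 rows; each row shifts and turns the commanded pose from where the row before left it, along the tool's axes as they then stand; what a row does not reach is not made up. A row lasts 1/8 s, in which the tool goes at most 62.5 mm and 10.7 degrees, less where a joint would pass 70% of its speed; a pose out of reach is approached as far as the arm can. A call is refused whole if a number of a shift passes 62.5 or a number of a turn 0.188, either way. A call with a gripper value outside its range is refused whole. The fingers move at their own pace and stop on an object; "grip_force" is the grip in N (left out, the last holds). Time passes only in rows, so rows that do not move let the fingers close. It gives the time, the measured TCP pose, the force and the opening at its end, in the units of the state.
- robot.read_state(): the state, without advancing time (a new reading comes with each control period).
- viewer.read_camera(name): name is "side" or "top"; returns the picture (400x640x3 uint8, blue, green, red); there is no depth.
- viewer.get_calibration(name): a dict with "fx", "fy", "cx", "cy" (pixels), "distortion" ([k1, k2, p1, p2, k3] as OpenCV has them; the pictures are not rectified), "R" (3x3) and "t" (3): a world point X has camera coordinates R X + t. Camera axes: x right, y down, z forward; pixel columns grow to the right and rows downward; lengths in m; the calibration is good to about 2 mm. A picture is of the moment at which its call begins. get_calibration takes no time and is no camera call.
- order.close_job(): hands the job in, once; it reports no verdict.
The state is a dict: "t": time; "q": joint angles; "dq": joint speeds; "joint_torque": joint torques, N m; "tool_pos": TCP position; "orientation": TCP orientation; "force": force on the tool from outside, world axes, zero at the start; "wrist_torque": the same for the moment, N m; "opening": finger opening in m.
Only numpy, scipy, OpenCV 4.12 (cv2) and the standard library are available. Lean on these libraries where they do the work, as an engineer would, in place of code of your own. Each camera call takes 0.05 s, during which the arm holds its last target. There are 200 camera calls.

TASK

Unlock the red gauge case: roll its three thumbwheels to 4-7-2, read left to right from the robot's side, then push the sprung red slide to the left, away from the wheels, so that the lid pops. Raise the lid by its handle until it rests open on its stop, take out the larger, steel setting ring and lay it down gently, flat and wholly on the granite plate, without dropping it. Leave the wheels on the code, and leave the small brass ring, the piston on the plate and the brake parts on the tray where they are.

Things in the scene. Friction and masses are not known exactly. Their poses are not given: they have to be found in the camera images.
- wheel_left (a joint): Left thumbwheel, black, 40 mm in diameter, 16 mm wide, axle along the case's y, white numerals 0-9 upright to a reader on the robot's side. Endless, rad: number on top = value/0.6283 modulo 10 (4 is 2.513, or 6.283 more or less). Grows as its top rolls away from the robot side, +x of the case. Sprung clicks: left within a third of a number it settles on it; 0.045 N m to turn.
- wheel_middle (a joint): Middle thumbwheel, black, 40 mm in diameter, 16 mm wide, axle along the case's y, white numerals 0-9 upright to a reader on the robot's side. Endless, rad: number on top = value/0.6283 modulo 10 (7 is 4.398, or 6.283 more or less). Grows as its top rolls away from the robot side, +x of the case. Clicks as the left one.
- wheel_right (a joint): Right thumbwheel, black, 40 mm in diameter, 16 mm wide, axle along the case's y, white numerals 0-9 upright to a reader on the robot's side. Endless, rad: number on top = value/0.6283 modulo 10 (2 is 1.257, or 6.283 more or less). Grows as its top rolls away from the robot side, +x of the case. Clicks as the left one.
- left_crown (a point): Fixed point at the top of the left wheel (102 mm above the bench, 12 mm proud of the deck), where its number is read, in line with the red marks on the 6 mm ridges between wheels. Axes of the case: x from robot side to hinge, y left, z up. Wheels are 32 mm apart, 16 mm clear between. A fingertip pressed here firmly (about 10 N) and drawn along x rolls the wheel, 12.6 mm a number.
- middle_crown (a point): The same point on top of the middle wheel. Axes of the case.
- right_crown (a point): The same point on top of the right wheel. Axes of the case.
- slide_top (a point): Top centre of the red ribbed thumb-piece of the lock slide, on the deck 63 mm left of the left wheel: 26 mm along the case's x, 14 mm along y, standing 15 mm above the deck (deck 90 mm above the bench). 48 mm is free between the left wheel and its right face. Axes of the case.
- slide (a joint): Travel of the slide, m: 0 at rest, 0.012 pushed fully left (the case's +y, away from the wheels). Sprung: 3 N to start, 7 N at the end; returns when let go. Blocked within about 3 mm unless all wheels show the code; past about 8 mm it frees the lid, which a sprung pin lifts ajar at once.
- lid (a joint): Lid angle, rad: 0 shut and latched, about 0.1 popped ajar, 1.9 at its open stop. No brake: let go below about 1.5 it falls shut, beyond that it rests open on its stop. Red lid 140 mm (x) by 300 mm (y), 10 mm thick, 0.4 kg, hinged on its far edge.
- lid_handle (a point): Middle of the round steel handle bar on the lid: bar 10 mm thick, about 100 mm long along the case's y, its centre line 35 mm above the lid's top face (30 mm clear under the bar), 112 mm from the hinge along the lid. Turns with the lid; near upright, a finger pointing down stands between bar and lid, and opening wide would push the lid back.
- lid_hinge (a point): Fixed point at the middle of the lid's hinge line, which runs along the case's y at the far upper edge of the case, 90 mm above the bench. Axes as the case.
- case_in (a point): Top of the black foam in the case, midway between its two round recesses (40 mm above the bench; case rim at 90 mm). Red case 210 (x) by 300 mm (y), fixed; compartment 136 by 292 mm. Recesses 58 mm wide, 8 mm deep, 70 mm either side of here along y, one ring in each. A dial gauge between them stands 5 mm proud. Axes of the case.
- ring_centre (a point): Centre of the larger setting ring: plain bright steel ring, outside diameter 54 mm, bore 36 mm, 22 mm high, 0.22 kg, lying flat in one of the two recesses (14 mm of it shows above the foam). Point is half-way up, on its axis; z is the ring's axis.
- small_ring_centre (a point): Centre of the smaller setting ring: brass, outside diameter 40 mm, 18 mm high, in the other recess. Bystander.
- plate_top (a point): Centre of the top face of the dark granite surface plate: 200 mm (its x) by 160 mm (its y), top 40 mm above the bench, fixed. It stands to the left or the right of the case. A small piston stands on its far half (+x); the half nearer the robot (-x) is free.
- piston_centre (a point): Centre of the loose steel caliper piston, a cup 33 mm in diameter and 36 mm high, standing on the plate. Bystander.
- caliper_centre (a point): Centre of the aluminium brake caliper, about 75 by 75 by 49 mm, on the drain tray across the case from the plate (tray 210 by 170 mm, 14 mm high). Bystander.
- bracket_centre (a point): Centre of the dark caliper bracket, about 55 by 115 by 22 mm, on the same tray. Bystander.
- ring: The larger setting ring as a whole; its origin is the centre of its underside.

How it is judged:
By the outcome, as a careful person would: the job done as asked, in the order asked, and still so for the second after the job is handed in, with the robot touching nothing.
It also fails if it takes over 72 s, if anything falls off the work surface, if the arm or the gripper's body presses on something with over 40 N, if the wrist force passes 120 N, or if a joint passes its speed limit or range.

## Working session

There is one attempt and no reset: what is moved stays moved. The work goes in short steps, Python scripts to look and compute and a tool call to move; the robot and the scene stay as the last step left them, time stands still between calls to the robot, and variables do not carry over. Pictures are saved under pics/ and viewed, about 8 in all and at most 12, crops included, and the job is handed in when it is done.

Besides the shell and the picture viewer there is one more tool, called after "Request:" by a JSON object that holds its "name" and its "arguments", one argument or row to a line. apply_moves: Moves the arm, as the interface text tells. Its arguments: {"type":"object","properties":{"deltas":{"type":"array"},"grip_force":{"type":"number"}},"required":["deltas"]}

```bash
mkdir -p pics; python3 - <<'E'
from plant import robot, viewer, order
import cv2,json,numpy as np
for n in("top","side"):
    cv2.imwrite(f"pics/{n}0.png",viewer.read_camera(n)); c=viewer.get_calibration(n); print(n,{k:np.round(v,4).tolist() for k,v in c.items()})
s=robot.read_state();print({k:np.round(v,3).tolist() for k,v in s.items()})
E
ls
```

```text
top {'fx': 448.5937, 'fy': 448.5937, 'cx': 314.7818, 'cy': 199.2182, 'distortion': [0.008, 0.0, 0.0, 0.0, 0.0], 'R': [[0.0031, -0.9997, 0.0223], [-0.9879, -0.0066, -0.1551], [0.1552, -0.0216, -0.9876]], 't': [-0.0111, 0.5457, 1.2274]}
side {'fx': 441.7388, 'fy': 441.7388, 'cx': 321.048, 'cy': 206.4654, 'distortion': [-0.0382, 0.0, 0.0, 0.0, 0.0], 'R': [[0.9996, -0.0234, 0.018], [-0.0025, -0.6726, -0.74], [0.0294, 0.7396, -0.6724]], 't': [-0.5276, 0.0963, 1.2256]}
{'t': 0.1, 'q': [1.101, 0.131, 1.489, -0.0, 1.523, -0.085], 'dq': [-0.001, -0.002, -0.003, 0.001, 0.003, -0.001], 'joint_torque': [-0.0, -56.134, -49.31, 0.077, 0.029, -0.0], 'tool_pos': [0.225, 0.556, 0.404], 'orientation': [-0.601, -3.083, 0.003], 'force': [1.094, 0.708, -0.134], 'wrist_torque': [-0.03, -0.02, -0.002], 'opening': 0.093}
pics
```

View pics/top0.png

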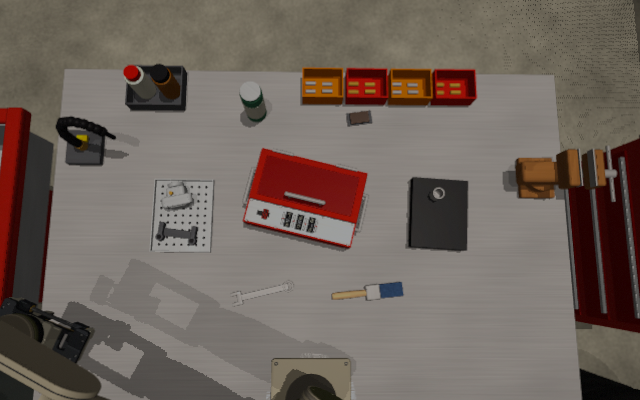

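View pics/side0.png

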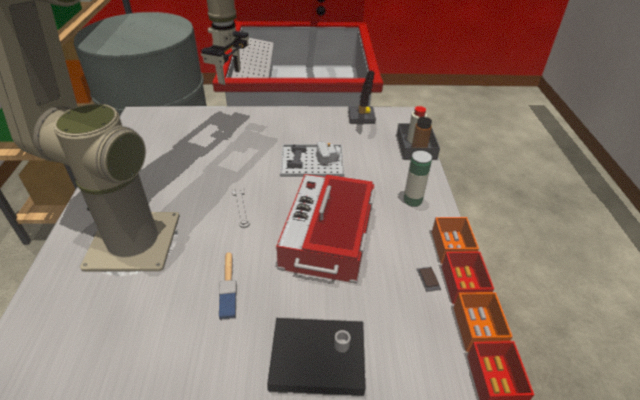

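The top view shows the case in the middle (white deck about 300,222), the plate on the right (438,214) and the tray on the left (183,216). I'll enlarge both views to get the pose and numerals.

```bash
python3 - <<'E'
import cv2,numpy as np
a=cv2.imread("pics/top0.png")[145:250,235:375]; b=cv2.imread("pics/side0.png")[170:280,270:380]
cv2.imwrite("pics/topc.png",cv2.resize(a,None,fx=5.6,fy=5.6,interpolation=cv2.INTER_CUBIC))
cv2.imwrite("pics/sidec.png",cv2.resize(b,None,fx=5.4,fy=5.4,interpolation=cv2.INTER_CUBIC))
E
```

```text
(no output)
```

View pics/topc.png

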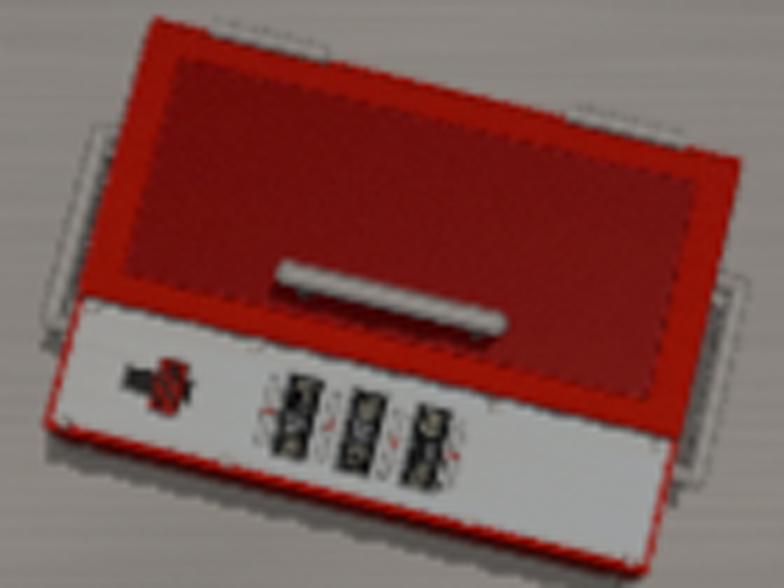

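View pics/sidec.png

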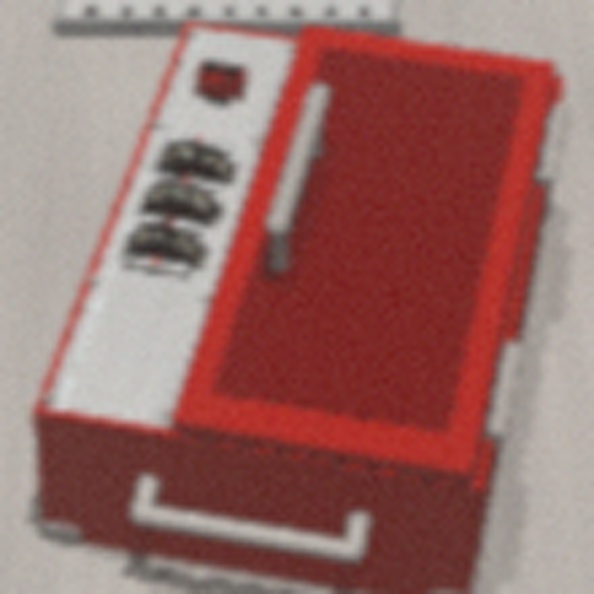

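```bash
cat > h.py <<'E'
import cv2,numpy as np
from plant import robot, viewer, order
def cal(n):
    c=viewer.get_calibration(n); K=np.array([[c['fx'],0,c['cx']],[0,c['fy'],c['cy']],[0,0,1]])
    return K,np.array(c['distortion'],float),np.array(c['R']),np.array(c['t'])
def back(n,uv,z):
    K,d,R,t=cal(n); p=cv2.undistortPoints(np.array(uv,float).reshape(-1,1,2),K,d)[:,0]
    r=np.c_[p,np.ones(len(p))]@R; o=-R.T@t
    return o+r*((z-o[2])/r[:,2])[:,None]
def proj(n,X):
    K,d,R,t=cal(n); return cv2.projectPoints(np.array(X,float).reshape(-1,3),cv2.Rodrigues(R)[0],t,K,d)[0][:,0]
def tri(a,b):
    P=[];p=[]
    for n,uv in(("top",a),("side",b)):
        K,d,R,t=cal(n);P.append(np.c_[R,t]);p.append(cv2.undistortPoints(np.array(uv,float).reshape(-1,1,2),K,d)[:,0].T)
    X=cv2.triangulatePoints(P[0],P[1],p[0],p[1]);return (X[:3]/X[3]).T
def mean(n,k=8): return np.mean([viewer.read_camera(n).astype(float) for _ in range(k)],0).astype(np.uint8)
E
python3 - <<'E'
from h import *
T=lambda L:[(235+(x-2.3)/5.6,145+(y-2.3)/5.6) for x,y in L]; S=lambda L:[(270+(x-2.2)/5.4,170+(y-2.2)/5.4) for x,y in L]
np.set_printoptions(precision=4,suppress=True)
print("deck near T",back("top",T([(52,422),(643,566)]),.09)); print("lid far T",back("top",T([(155,20),(739,160)]),.1))
print("deck S nearL,nearR,", back("side",S([(184,25),(38,410)]),.09)); print("lid S farL, farR",back("side",S([(556,68),(472,470)]),.1))
print("crown T",back("top",T([(297,415),(361,430),(427,446)]),.1)); 
print("crown S",back("side",S([(196,155),(182,197),(166,240)]),.1))
print("slide T",back("top",T([(170,387)]),.105),"S",back("side",S([(222,82)]),.105))
print("handle T",back("top",T([(290,272),(498,322)]),.135),"S",back("side",S([(320,90),(276,228)]),.135))
print("plate",back("top",[(411,178),(467,180),(467,249),(411,247)],.04))
print("piston",back("top",[(438,194)],.076))
t=mean("top");s=mean("side");cv2.imwrite("pics/tm.png",t);cv2.imwrite("pics/sm.png",s)
E
```

```text
deck near T [[ 0.4805  0.1836  0.09  ]
 [ 0.4127 -0.1008  0.09  ]]
lid far T [[ 0.6776  0.1374  0.1   ]
 [ 0.6098 -0.1485  0.1   ]]
deck S nearL,nearR, [[ 0.4787  0.1852  0.09  ]
 [ 0.4129 -0.1023  0.09  ]]
lid S farL, farR [[ 0.6784  0.1352  0.1   ]
 [ 0.6094 -0.1492  0.1   ]]
crown T [[0.4834 0.0655 0.1   ]
 [0.4764 0.0348 0.1   ]
 [0.4689 0.0032 0.1   ]]
crown S [[0.4856 0.0649 0.1   ]
 [0.4787 0.0329 0.1   ]
 [0.471  0.0015 0.1   ]]
slide T [[0.4959 0.1259 0.105 ]] S [[0.4993 0.1175 0.105 ]]
handle T [[ 0.5468  0.0682  0.135 ]
 [ 0.5238 -0.0293  0.135 ]] S [[ 0.5485  0.0746  0.135 ]
 [ 0.5239 -0.0277  0.135 ]]
plate [[ 0.6097 -0.2846  0.04  ]
 [ 0.605  -0.4462  0.04  ]
 [ 0.4076 -0.4363  0.04  ]
 [ 0.4124 -0.2787  0.04  ]]
piston [[ 0.5575 -0.3499  0.076 ]]
```

```bash
cat >> h.py <<'E'
TH=-0.2338; EX=np.array([np.cos(TH),np.sin(TH),0]); EY=np.array([-np.sin(TH),np.cos(TH),0]); O=np.array([.4463,.0414,0])
def W(x,y,z): return O+np.multiply.outer(x,EX)+np.multiply.outer(y,EY)+np.multiply.outer(z,[0,0,1.])
def rect(n,img,x0,x1,y0,y1,z,s):  # rows: x descending, cols: y descending
    xs=np.arange(x1,x0,-1/s/1000);ys=np.arange(y1,y0,-1/s/1000);X,Y=np.meshgrid(xs,ys,indexing='ij')
    p=proj(n,W(X,Y,X*0+z).reshape(-1,3)).reshape(X.shape+(2,)).astype(np.float32)
    return cv2.remap(img,p[...,0],p[...,1],cv2.INTER_CUBIC)
E
python3 - <<'E'
from h import *
o=[]
for n,f in(("top","tm"),("side","sm")):
    r=rect(n,cv2.imread(f"pics/{f}.png"),.008,.055,-.05,.05,.1,6).astype(float); o.append(np.clip(r*1.5,0,255))
cv2.imwrite("pics/wh.png",np.vstack(o).astype(np.uint8))
E
```

```text
(no output)
```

View pics/wh.png

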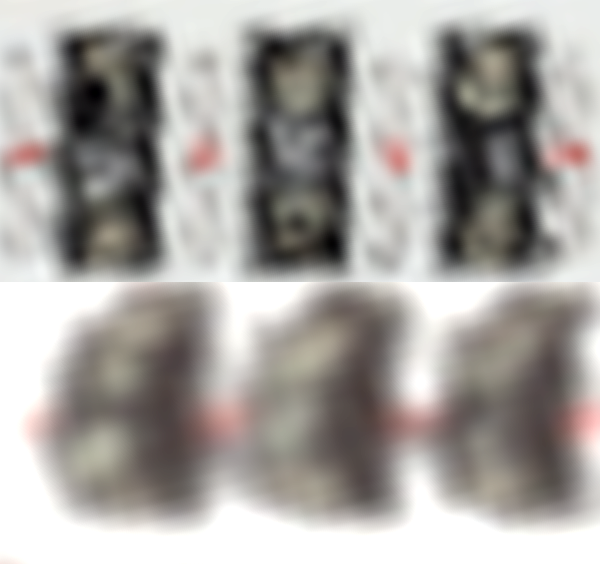

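```bash
cat > dig.py <<'E'
from h import *
# unrolled wheel patches at 4 px/mm; rows: arc from far (+) to near(-), cols y left->right
def unroll(n,img,yc,dx=0,dy=0,s=4,hw=6.5,ha=1.0,xc=.0325):
    a=np.arange(ha,-ha,-1/s/20); y=np.arange(hw,-hw,-1/s)/1000+yc
    A,Y=np.meshgrid(a,y,indexing='ij')
    P=W(xc+dx+.02*np.sin(A),Y+dy,.082+.02*np.cos(A))
    p=proj(n,P.reshape(-1,3)).reshape(A.shape+(2,)).astype(np.float32)
    return cv2.remap(img,p[...,0],p[...,1],cv2.INTER_CUBIC)[...,1].astype(float)
def strip(v,shape,font,h,th,s=4,S=4):
    H,Wd=shape; im=np.zeros((H*S,Wd*S),np.uint8)
    for k in(-2,-1,0,1,2):
        d=str((v+k)%10); sc=cv2.getFontScaleFromHeight(font,int(h*s*S),th); (w,hh),b=cv2.getTextSize(d,font,sc,th)
        cv2.putText(im,d,(int(Wd*S/2-w/2),int(H*S/2+k*12.566*s*S+hh/2)),font,sc,255,th,cv2.LINE_AA)
    return cv2.resize(im,(Wd,H),interpolation=cv2.INTER_AREA).astype(float)
def score(n,img):
  out=[]
  for yc in(.032,0,-.032):
    best=np.full(10,-1.)
    ps=[unroll(n,img,yc,dx,dy) for dx in(-.002,-.001,0,.001,.002) for dy in(-.003,-.0015,0,.0015,.003)]
    ps=[cv2.GaussianBlur(p,(0,0),2) for p in ps]
    for font in(cv2.FONT_HERSHEY_SIMPLEX,cv2.FONT_HERSHEY_DUPLEX):
     for h in(7,8.5,10):
      for th in(int(16*1.2),int(16*1.8)):
       for v in range(10):
        t=cv2.GaussianBlur(strip(v,ps[0].shape,font,h,th),(0,0),3.5)
        for p in ps: best[v]=max(best[v],np.corrcoef(p.ravel(),t.ravel())[0,1])
    out.append(best)
  return np.array(out)
E
python3 - <<'E'
from dig import *
np.set_printoptions(precision=2,suppress=True)
for n,f in(("top","tm"),("side","sm")): print(n);print(score(n,cv2.imread(f"pics/{f}.png")))
E
```

```text
top
[[0.37 0.42 0.5  0.34 0.51 0.4  0.39 0.41 0.47 0.36]
 [0.67 0.58 0.56 0.61 0.65 0.68 0.71 0.6  0.58 0.73]
 [0.44 0.52 0.36 0.57 0.54 0.44 0.4  0.51 0.36 0.46]]
side
[[0.33 0.32 0.37 0.28 0.4  0.28 0.35 0.28 0.33 0.35]
 [0.55 0.55 0.47 0.51 0.53 0.54 0.55 0.56 0.49 0.58]
 [0.28 0.43 0.3  0.34 0.39 0.34 0.3  0.48 0.28 0.37]]
```

```bash
python3 - <<'E'
from dig import *
def nrm(p): p=p-np.percentile(p,3); return np.clip(p/np.percentile(p,98)*255,0,255)
img=cv2.imread("pics/tm.png"); rows=[]
ps=[nrm(unroll("top",img,y,s=4)) for y in(.032,0,-.032)]
ts=[nrm(cv2.GaussianBlur(strip(v,ps[0].shape,0,8.5,24),(0,0),3)) for v in range(10)]
g=np.full((ps[0].shape[0],6),128.)
top=np.hstack(sum([[p,g] for p in ps],[])); 
big=lambda a,f:cv2.resize(a,None,fx=f,fy=f,interpolation=cv2.INTER_CUBIC)
A=big(top,2); B=big(np.hstack(sum([[t,g] for t in ts],[])),1.35); w=max(A.shape[1],B.shape[1])
A=np.pad(A,((0,0),(0,w-A.shape[1])));B=np.pad(B,((0,0),(0,w-B.shape[1])))
o=np.vstack([A,B]);print(o.shape);cv2.imwrite("pics/cmp.png",np.clip(o,0,255).astype(np.uint8))
E
```

```text
(536, 783)
```

View pics/cmp.png

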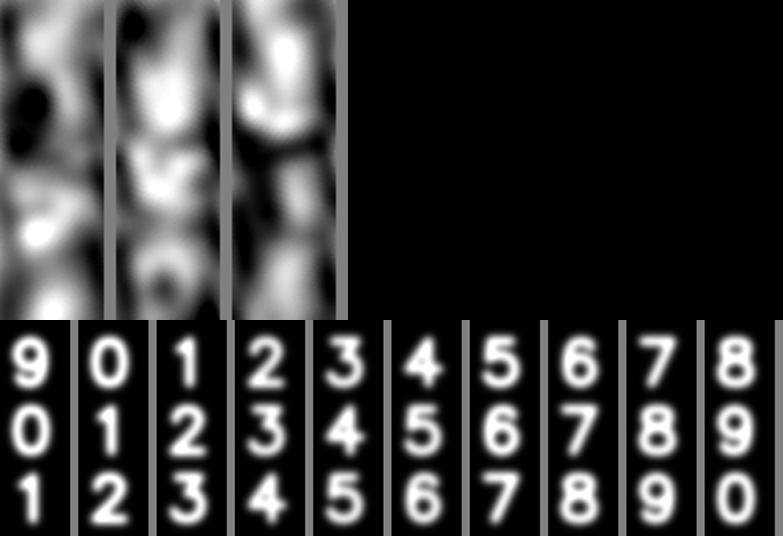

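Readings: the wheels most likely show 2 (neighbours 1, 3), 9 (neighbours 8, 0) and 3 (neighbours 2, 4). I'll check this again after rolling. Next I'll plan the approach.

```bash
cat >> h.py <<'E'
from scipy.spatial.transform import Rotation as Ro
def st():
    s=robot.read_state(); R=Ro.from_rotvec(s['orientation']).as_matrix(); p=np.array(s['tool_pos']); tip=p+R[:,2]*.186
    d=tip-O; yaw=np.arctan2(R[:,0]@EY,R[:,0]@EX)
    print("t",round(s['t'],2),"tip case mm",np.round([d@EX*1e3,d@EY*1e3,tip[2]*1e3],1),"F case",np.round([s['force']@EX,s['force']@EY,s['force'][2]],1),"open",round(s['opening']*1e3,1),"toolz",np.round(R[:,2],3),"xaxis ang from EX",round(yaw,3),"q6",round(s['q'][5],2))
    return s,R,tip
E
python3 - <<'E'
from h import *
s,R,tip=st(); print(np.round(R,3)); g=W(.0325-.0126,.032,.14)
print("delta tool mm, yaw to tool x=EY", np.round(R.T@(g-tip)*1e3,1), Ro.from_matrix(R.T@np.c_[EY,EX,[0,0,-1]]).as_rotvec())
E
```

```text
t 0.9 tip case mm [-334.3  449.5  218.7] F case [-1.5  0.4 -0.5] open 93.1 toolz [ 0.  0. -1.] xaxis ang from EX 2.991 q6 -0.09
[[-0.927  0.375  0.   ]
 [ 0.375  0.927  0.   ]
 [-0.     0.    -1.   ]]
delta tool mm, yaw to tool x=EY [-413.  -359.5   78.7] [ 5.70070366e-05 -2.93251781e-05  1.41972347e+00]
```

Request:
{"name": "apply_moves", "arguments": {
  "deltas": [
    [0,[-41.3,-36,0],0],
    [0,[-41.3,-36,0],0],
    [0,[-41.3,-36,0],0],
    [0,[-41.3,-36,0],0],
    [0,[-41.3,-36,0],0]
  ],
  "grip_force": 20
}}

```text
t: 1.52
tool_pos: [0.3495, 0.3102, 0.405]
orientation: [0.6, 3.083, 0.001]
force: [0.2, 0.5, 1.0]
opening: 0.0476
```

Request:
{"name": "apply_moves", "arguments": {
  "deltas": [
    [0,[-41.3,-36,0],0],
    [0,[-41.3,-36,0],0],
    [0,[-41.3,-36,0],0],
    [0,[-41.3,-36,0],0],
    [0,[-41.3,-36,0],0]
  ]
}}

```text
t: 2.15
tool_pos: [0.4734, 0.0657, 0.4051]
orientation: [0.601, 3.083, 0.001]
force: [0.5, 0.9, 0.6]
opening: 0.0009
```

Request:
{"name": "apply_moves", "arguments": {
  "deltas": [
    [0,[0,0,10],0.1775],
    [0,[0,0,10],0.1775],
    [0,[0,0,10],0.1775],
    [0,[0,0,10],0.1775],
    [0,[0,0,10],0.1775]
  ]
}}

```text
t: 2.78
tool_pos: [0.4729, 0.0674, 0.3545]
orientation: [1.874, 2.521, 0.0]
force: [-0.1, -0.3, 0.0]
opening: 0.0006
```

Request:
{"name": "apply_moves", "arguments": {
  "deltas": [
    [0,[0,0,10],0.1775],
    [0,[0,0,10],0.1775],
    [0,[0,0,10],0.1775],
    [0,[0,0,0],0]
  ]
}}

```text
t: 3.28
tool_pos: [0.4725, 0.0674, 0.324]
orientation: [-2.464, -1.948, 0.002]
force: [0.2, -0.6, -0.7]
opening: 0.0004
```

```bash
python3 -c "
from h import *
s,R,tip=st(); print(np.round(R.T@(W(.0199,.032,.14)-tip)*1e3,1))"
```

```text
t 3.27 tip case mm [ 19.2  31.3 138. ] F case [ 0.3 -0.5 -0.7] open 0.4 toolz [-0.002 -0.    -1.   ] xaxis ang from EX 1.572 q6 0.27
[ 0.7  0.7 -2. ]
```

Request:
{"name": "apply_moves", "arguments": {
  "deltas": [
    [0,[0.7,0,20],0],
    [0,[0,0,12],0],
    [0,[0,0,2.5],0],
    [0,[0,0,0],0]
  ]
}}

```text
t: 3.78
tool_pos: [0.4732, 0.0681, 0.2906]
orientation: [2.465, 1.948, 0.0]
force: [1.0, 0.7, -0.1]
opening: 0.0005
```

Request:
{"name": "apply_moves", "arguments": {
  "deltas": [
    [0,[0,0,2],0],
    [0,[0,0,0],0]
  ]
}}

```text
t: 4.03
tool_pos: [0.4732, 0.0681, 0.2885]
orientation: [2.465, 1.947, 0.001]
force: [0.1, 0.3, 0.2]
opening: 0.0004
```

```bash
python3 -c "
from h import *
st()"
```

```text
t 4.03 tip case mm [ 20.   32.2 102.5] F case [0.  0.3 0.2] open 0.4 toolz [ 0.  0. -1.] xaxis ang from EX 1.571 q6 0.27
```

Request:
{"name": "apply_moves", "arguments": {
  "deltas": [
    [0,[0,0,1],0],
    [0,[0,0,0],0]
  ]
}}

```text
t: 4.28
tool_pos: [0.4732, 0.0681, 0.2876]
orientation: [2.465, 1.947, 0.001]
force: [0.0, -0.6, 1.8]
opening: 0.0004
```

Request:
{"name": "apply_moves", "arguments": {
  "deltas": [
    [0,[0,0,0.5],0],
    [0,[0,0,0],0]
  ]
}}

```text
t: 4.53
tool_pos: [0.4732, 0.0682, 0.2874]
orientation: [2.465, 1.947, 0.001]
force: [-1.6, -0.9, 5.8]
opening: 0.0005
```

Request:
{"name": "apply_moves", "arguments": {
  "deltas": [
    [0,[0,0,0.6],0],
    [0,[0,3.2,0],0],
    [0,[0,3.2,0],0],
    [0,[0,3.2,0],0],
    [0,[0,3.2,0],0]
  ]
}}

```text
t: 5.15
tool_pos: [0.4864, 0.065, 0.2882]
orientation: [2.464, 1.946, 0.004]
force: [-1.7, -1.0, 11.8]
opening: 0.0007
```

Request:
{"name": "apply_moves", "arguments": {
  "deltas": [
    [0,[0,3.2,0],0],
    [0,[0,3.2,0],0],
    [0,[0,3.2,0],0],
    [0,[0,3,0],0],
    [0,[0,0,0],0]
  ]
}}

```text
t: 5.78
tool_pos: [0.4977, 0.0622, 0.2858]
orientation: [-2.465, -1.947, 0.001]
force: [0.5, 0.2, -0.5]
opening: 0.0007
```

```bash
python3 -c "
from h import *
st()"
```

```text
t 5.78 tip case mm [45.1 32.1 99.8] F case [ 0.4  0.3 -0.5] open 0.7 toolz [-0. -0. -1.] xaxis ang from EX 1.571 q6 0.26
```

Request:
{"name": "apply_moves", "arguments": {
  "deltas": [
    [0,[0,0,-40],0],
    [0,[60,0,0],0],
    [0,[60,0,0],0],
    [0,[60,0,0],0],
    [0,[0,0,0],0]
  ]
}}

```text
t: 6.4
tool_pos: [0.5392, 0.2409, 0.3252]
orientation: [-2.461, -1.952, 0.001]
force: [-0.3, -0.6, 0.8]
opening: 0.0006
```

```bash
cat > look.py <<'E'
import sys
from dig import *
np.set_printoptions(precision=2,suppress=True)
k=sys.argv[1]
def nrm(p): p=p-np.percentile(p,3); return np.clip(p/np.percentile(p,98)*255,0,255)
t=mean("top",4);s=mean("side",4);cv2.imwrite(f"pics/t{k}.png",t);cv2.imwrite(f"pics/s{k}.png",s)
st();print(score("top",t));print(score("side",s))
a=cv2.resize(t[60:300,150:520],(740,480)); r=np.clip(rect("top",t,.008,.055,-.05,.05,.1,6)*1.5,0,255).astype(np.uint8)
ps=np.hstack([nrm(unroll("top",t,y)) for y in(.032,0,-.032)]); ps=cv2.resize(ps,None,fx=1,fy=1)
full=cv2.resize(t,(384,240)); 
o=np.zeros((530,760,3),np.uint8); o[:r.shape[0],:600][:,:r.shape[1]]=r[:, :600]; o[285:525,:384]=full; o[290:290+ps.shape[0],400:400+ps.shape[1]]=ps[...,None]
r2=cv2.resize(rect("side",s,.008,.055,-.05,.05,.1,2),(190,90)); o[460-10:540-10,560:750]=r2[:80]
cv2.imwrite(f"pics/look{k}.png",o)
E
python3 look.py 1
```

```text
t 6.8 tip case mm [ 45.7 211.1 140.4] F case [0.6 0.4 0.5] open 0.6 toolz [ 0. -0. -1.] xaxis ang from EX 1.569 q6 0.56
[[0.62 0.55 0.61 0.53 0.51 0.57 0.66 0.59 0.48 0.55]
 [0.67 0.58 0.56 0.61 0.65 0.67 0.71 0.6  0.58 0.72]
 [0.44 0.52 0.36 0.57 0.54 0.43 0.4  0.51 0.36 0.46]]
[[0.38 0.46 0.43 0.42 0.34 0.43 0.42 0.48 0.33 0.42]
 [0.55 0.55 0.46 0.51 0.52 0.53 0.54 0.56 0.49 0.58]
 [0.28 0.43 0.3  0.34 0.39 0.34 0.29 0.47 0.27 0.36]]
```

View pics/look1.png

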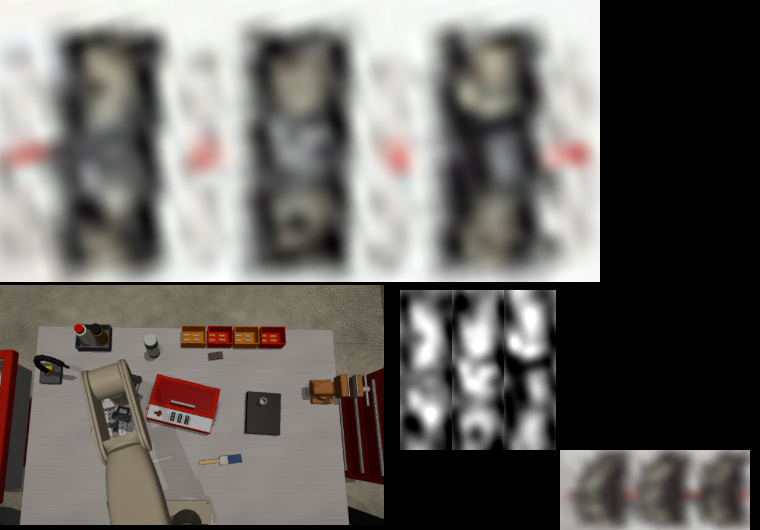

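```bash
cat > dig2.py <<'E'
from dig import *
SEG={0:"abcdef",1:"bc",2:"abged",3:"abgcd",4:"fgbc",5:"afgcd",6:"afgedc",7:"abc",8:"abcdefg",9:"abcdfg"}
def seven(d,w,h,th):  # in px
    im=np.zeros((int(h),int(w)),np.uint8);t=th/2;x0,x1,y0,ym,y1=t,w-t,t,h/2,h-t
    L=dict(a=(x0,y0,x1,y0),b=(x1,y0,x1,ym),c=(x1,ym,x1,y1),d=(x0,y1,x1,y1),e=(x0,ym,x0,y1),f=(x0,y0,x0,ym),g=(x0,ym,x1,ym))
    for c in SEG[d]: q=[int(round(v)) for v in L[c]];cv2.line(im,q[:2],q[2:],255,int(th))
    return im
def glyph(d,font,h,w,H=50,Wd=52):  # cell 12.5mm x 13mm @4px/mm, rendered at x4
    S=4;im=np.zeros((H*S,Wd*S),np.uint8)
    if font=="seg": g=seven(d,w*16,h*16,24)
    else:
        b=np.zeros((400,400),np.uint8);cv2.putText(b,str(d),(100,300),font,7,255,24,cv2.LINE_AA);x,y,ww,hh=cv2.boundingRect(b);g=b[y:y+hh,x:x+ww]
        ref=np.zeros((400,400),np.uint8);cv2.putText(ref,"0",(100,300),font,7,255,24);_,_,rw,rh=cv2.boundingRect(ref)
        g=cv2.resize(g,(max(4,int(w*16*ww/rw)),int(h*16)))
    y=(H*S-g.shape[0])//2;x=(Wd*S-g.shape[1])//2;im[y:y+g.shape[0],x:x+g.shape[1]]=g[:H*S]
    return cv2.resize(im,(Wd,H),interpolation=cv2.INTER_AREA).astype(float)
def cells(img,yc,dx,dy):
    u=unroll("top",img,yc,dx,dy,xc=.030); c=u.shape[0]/2; st=12.566*4
    return [u[int(c+k*st-25):int(c+k*st-25)+50] for k in(-1,0,1)]
def nz(a): a=a-a.mean();return a/np.linalg.norm(a)
def score2(img,fonts=(0,2,"seg")):
    res={}
    for f in fonts:
        best=np.full((3,10),-9.);cb=np.full((3,3,10),-9.)
        for h in(7,8.5,10):
          for w in(4.5,6,7.5):
            G=[nz(cv2.GaussianBlur(glyph(d,f,h,w),(0,0),3.5)[8:44,3:-3]) for d in range(10)]
            for i,yc in enumerate((.032,0,-.032)):
              for dx in(-.001,0,.001):
                for dy in(-.0015,-.0005,.0005,.0015):
                  C=[c[8:44,3:-3] for c in cells(img,yc,dx,dy)]; C=[nz(c) for c in C]
                  M=np.array([[np.sum(c*g) for g in G] for c in C]); cb[i]=np.maximum(cb[i],M)
                  best[i]=np.maximum(best[i],[(M[0,(v-1)%10]+M[1,v]+M[2,(v+1)%10])/3 for v in range(10)])
        res[f]=(best,cb)
    return res
if __name__=="__main__":
    import sys
    np.set_printoptions(precision=2,suppress=True)
    for k in sys.argv[1:]:
        for f,(b,c) in score2(cv2.imread(f"pics/t{k}.png")).items(): print(k,f);print(b)
E
python3 dig2.py m 1
```

```text
m 0
[[0.5  0.48 0.57 0.54 0.57 0.56 0.5  0.51 0.58 0.58]
 [0.63 0.64 0.64 0.57 0.68 0.66 0.72 0.67 0.65 0.76]
 [0.59 0.64 0.59 0.66 0.64 0.64 0.59 0.63 0.63 0.69]]
m 2
[[0.53 0.5  0.6  0.58 0.61 0.57 0.53 0.52 0.58 0.59]
 [0.63 0.65 0.64 0.57 0.71 0.69 0.75 0.69 0.67 0.77]
 [0.61 0.66 0.62 0.68 0.69 0.64 0.6  0.62 0.65 0.7 ]]
m seg
[[0.53 0.51 0.61 0.47 0.55 0.66 0.51 0.48 0.64 0.57]
 [0.62 0.63 0.64 0.7  0.72 0.65 0.75 0.65 0.64 0.79]
 [0.56 0.79 0.51 0.67 0.66 0.67 0.56 0.71 0.59 0.7 ]]
1 0
[[0.7  0.62 0.75 0.57 0.53 0.62 0.71 0.67 0.56 0.64]
 [0.63 0.64 0.64 0.57 0.68 0.65 0.73 0.67 0.66 0.76]
 [0.59 0.64 0.59 0.66 0.64 0.64 0.59 0.63 0.64 0.69]]
1 2
[[0.7  0.63 0.72 0.62 0.55 0.62 0.73 0.68 0.58 0.65]
 [0.64 0.66 0.64 0.57 0.71 0.69 0.75 0.69 0.67 0.77]
 [0.62 0.66 0.62 0.69 0.69 0.64 0.6  0.62 0.65 0.7 ]]
1 seg
[[0.73 0.58 0.62 0.59 0.57 0.6  0.73 0.63 0.6  0.68]
 [0.62 0.63 0.64 0.69 0.73 0.65 0.75 0.65 0.64 0.79]
 [0.56 0.78 0.51 0.67 0.66 0.67 0.56 0.71 0.59 0.7 ]]
```

```bash
cat > dig3.py <<'E'
from dig2 import *
import itertools,sys
np.set_printoptions(precision=2,suppress=True)
def run(keys,top=6):
    ims=[cv2.imread(f"pics/t{k}.png") for k in keys]; 
    D=list(itertools.product((-.0015,-.0005,.0005),(-.0015,-.0005,.0005,.0015)))
    CC={(k,i):[[nz(c[4:46,3:-3]) for c in cells(im,yc,*d)] for d in D] for k,im in zip(keys,ims) for i,yc in enumerate((.032,0,-.032))}
    out=[]
    for h,w,th,bl in itertools.product((7,8,9,10),(4,5,6,7),(16,24),(2.5,3.5,4.5)):
        G=[]
        for d in range(10):
            b=np.zeros((200,208),np.uint8); g=seven(d,w*16,h*16,th); y=(200-g.shape[0])//2;x=(208-g.shape[1])//2;b[y:y+g.shape[0],x:x+g.shape[1]]=g
            G.append(nz(cv2.GaussianBlur(cv2.resize(b,(52,50),interpolation=cv2.INTER_AREA).astype(float),(0,0),bl)[4:46,3:-3]))
        G=np.array([g.ravel() for g in G]); r={}
        for key,L in CC.items():
            M=np.array([np.array([c.ravel() for c in C])@G.T for C in L]) # d,3,10
            s=np.array([(M[:,0,(v-1)%10]+M[:,1,v]+M[:,2,(v+1)%10])/3 for v in range(10)]).max(1); r[key]=s
        out.append((sum(s.max() for s in r.values()),(h,w,th,bl),r))
    out.sort(key=lambda o:-o[0])
    for q,p,r in out[:2]:
        print(round(q,2),p)
        for key,s in r.items(): print(key,s)
if __name__=="__main__": run(sys.argv[1:])
E
python3 dig3.py m 1
```

```text
4.67 (9, 6, 24, 4.5)
('m', 0) [0.45 0.44 0.66 0.45 0.56 0.61 0.45 0.35 0.69 0.51]
('m', 1) [0.63 0.61 0.65 0.69 0.74 0.65 0.73 0.65 0.66 0.81]
('m', 2) [0.47 0.85 0.43 0.63 0.64 0.55 0.45 0.74 0.49 0.66]
('1', 0) [0.64 0.48 0.55 0.44 0.43 0.51 0.68 0.54 0.52 0.59]
('1', 1) [0.63 0.61 0.65 0.69 0.74 0.65 0.73 0.65 0.66 0.81]
('1', 2) [0.47 0.85 0.43 0.63 0.64 0.55 0.45 0.74 0.48 0.66]
4.66 (10, 6, 24, 4.5)
('m', 0) [0.46 0.43 0.65 0.43 0.55 0.61 0.46 0.38 0.68 0.49]
('m', 1) [0.6  0.59 0.61 0.66 0.72 0.63 0.68 0.63 0.65 0.8 ]
('m', 2) [0.47 0.84 0.42 0.63 0.61 0.54 0.43 0.73 0.46 0.64]
('1', 0) [0.69 0.53 0.6  0.46 0.43 0.54 0.72 0.56 0.57 0.63]
('1', 1) [0.6  0.59 0.62 0.66 0.72 0.63 0.68 0.63 0.65 0.8 ]
('1', 2) [0.47 0.83 0.42 0.64 0.61 0.54 0.43 0.73 0.46 0.64]
```

Request:
{"name": "apply_moves", "arguments": {
  "deltas": [
    [0,[-60,0,0],0],
    [0,[-60,0,0],0],
    [0,[-60,-10,0],0],
    [0,[-60,-12,0],0],
    [0,[-3.1,0,0],0]
  ]
}}

```text
t: 7.42
tool_pos: [0.4602, 0.0025, 0.3262]
orientation: [2.47, 1.94, -0.001]
force: [0.3, -0.3, -0.2]
opening: 0.0006
```

Request:
{"name": "apply_moves", "arguments": {
  "deltas": [
    [0,[0,0,30],0],
    [0,[0,0,5],0],
    [0,[0,0,0],0]
  ]
}}

```text
t: 7.8
tool_pos: [0.4617, 0.0063, 0.2912]
orientation: [-2.465, -1.947, 0.001]
force: [0.1, -0.6, -0.3]
opening: 0.0005
```

```bash
python3 -c "
from h import *
st()"
```

```text
t 7.8 tip case mm [ 23.  -30.5 105.2] F case [ 0.2 -0.6 -0.3] open 0.5 toolz [-0.001  0.    -1.   ] xaxis ang from EX 1.571 q6 0.14
```

Request:
{"name": "apply_moves", "arguments": {
  "deltas": [
    [0,[-0.5,0,3],0],
    [0,[0,0,1.3],0],
    [0,[0,0,0.4],0]
  ]
}}

```text
t: 8.18
tool_pos: [0.4623, 0.0056, 0.2881]
orientation: [2.464, 1.947, 0.002]
force: [-3.7, 0.7, 9.5]
opening: 0.0003
```

Request:
{"name": "apply_moves", "arguments": {
  "deltas": [
    [0,[0,3.3,0],0],
    [0,[0,3.3,0],0],
    [0,[0,3.3,0],0],
    [0,[0,3.3,0],0],
    [0,[0,0,0],0]
  ]
}}

```text
t: 8.8
tool_pos: [0.4753, 0.0025, 0.288]
orientation: [2.464, 1.946, 0.003]
force: [-0.4, 0.4, 5.5]
opening: 0.0003
```

```bash
python3 -c "
from h import *
st()"
```

```text
t 8.8 tip case mm [ 37.7 -31.1 102. ] F case [-0.4  0.3  5.5] open 0.3 toolz [ 0.003 -0.    -1.   ] xaxis ang from EX 1.571 q6 0.13
```

Request:
{"name": "apply_moves", "arguments": {
  "deltas": [
    [0,[0,0,-9],0],
    [0,[31.5,0,0],0],
    [0,[0,0,7],0],
    [0,[0,0,2.3],0],
    [0,[0,0,0],0]
  ]
}}

```text
t: 9.43
tool_pos: [0.4825, 0.0332, 0.2879]
orientation: [2.465, 1.947, 0.005]
force: [-0.7, 5.0, 9.7]
opening: 0.0004
```

Request:
{"name": "apply_moves", "arguments": {
  "deltas": [
    [0,[0,-3.3,0],0],
    [0,[0,-3.3,0],0],
    [0,[0,-3.3,0],0],
    [0,[0,-3.2,0],0],
    [0,[0,0,0],0]
  ]
}}

```text
t: 10.05
tool_pos: [0.4702, 0.0353, 0.2882]
orientation: [2.463, 1.944, 0.006]
force: [1.8, -1.1, 7.7]
opening: 0.0006
```

```bash
python3 -c "
from h import *
st()"
```

```text
t 10.05 tip case mm [ 25.6  -0.4 102.2] F case [ 2.  -0.7  7.7] open 0.6 toolz [ 0.005 -0.001 -1.   ] xaxis ang from EX 1.57 q6 0.2
```

Request:
{"name": "apply_moves", "arguments": {
  "deltas": [
    [0,[0,-1,0],0],
    [0,[0,0,-9],0],
    [0,[0,14.5,0],0],
    [0,[0,0,7],0],
    [0,[0,0,2.3],0]
  ]
}}

```text
t: 10.68
tool_pos: [0.4828, 0.0326, 0.2875]
orientation: [2.464, 1.945, 0.003]
force: [-1.4, -1.7, 22.9]
opening: 0.0005
```

Request:
{"name": "apply_moves", "arguments": {
  "deltas": [
    [0,[0,-3.5,0],0],
    [0,[0,-3.5,0],0],
    [0,[0,-3.5,0],0],
    [0,[0,-3.5,0],0],
    [0,[0,0,0],0]
  ]
}}

```text
t: 11.3
tool_pos: [0.4692, 0.0359, 0.288]
orientation: [2.463, 1.945, 0.004]
force: [-0.3, -1.9, 14.2]
opening: 0.0004
```

```bash
python3 -c "
from h import *
st()"
```

```text
t 11.3 tip case mm [ 2.43e+01 -1.00e-01  1.02e+02] F case [ 0.2 -1.9 14.2] open 0.4 toolz [ 0.004 -0.001 -1.   ] xaxis ang from EX 1.571 q6 0.2
```

Next, the left wheel: 0→4 if my reading is right. I'll do two numbers of roll first, then look.

Request:
{"name": "apply_moves", "arguments": {
  "deltas": [
    [0,[0,0,-9],0],
    [0,[31.5,0,0],0],
    [0,[0,0,6.5],0],
    [0,[0,0,2],0],
    [0,[0,0,0],0]
  ]
}}

```text
t: 11.92
tool_pos: [0.4761, 0.0672, 0.2878]
orientation: [-2.465, -1.948, -0.004]
force: [-1.9, 6.8, 14.3]
opening: 0.0006
```

Request:
{"name": "apply_moves", "arguments": {
  "deltas": [
    [0,[0,3.4,0],0],
    [0,[0,3.3,0],0],
    [0,[0,3.3,0],0],
    [0,[0,3.3,0],0],
    [0,[0,0,0],0]
  ]
}}

```text
t: 12.55
tool_pos: [0.4898, 0.0637, 0.2879]
orientation: [2.464, 1.946, 0.007]
force: [5.7, 4.3, 7.2]
opening: 0.0004
```

Request:
{"name": "apply_moves", "arguments": {
  "deltas": [
    [0,[0,0,-9],0],
    [0,[0,-13.3,0],0],
    [0,[0,0,6.5],0],
    [0,[0,0,2.5],0],
    [0,[0,0,0],0]
  ]
}}

```text
t: 13.18
tool_pos: [0.4765, 0.0665, 0.2879]
orientation: [2.463, 1.945, 0.003]
force: [-1.5, -2.5, 14.8]
opening: 0.0005
```

Request:
{"name": "apply_moves", "arguments": {
  "deltas": [
    [0,[0,3.4,0],0],
    [0,[0,3.3,0],0],
    [0,[0,3.3,0],0],
    [0,[0,3.3,0],0],
    [0,[0,0,0],0]
  ]
}}

```text
t: 13.8
tool_pos: [0.4897, 0.0634, 0.2878]
orientation: [2.463, 1.945, 0.003]
force: [-0.2, -2.1, 11.8]
opening: 0.0005
```

Request:
{"name": "apply_moves", "arguments": {
  "deltas": [
    [0,[0,0,-30],0],
    [0,[60,0,0],0],
    [0,[60,0,0],0],
    [0,[50,0,0],0],
    [0,[0,0,0],0]
  ]
}}

```text
t: 14.42
tool_pos: [0.5278, 0.232, 0.3149]
orientation: [-2.461, -1.951, 0.002]
force: [-0.3, -0.7, -0.2]
opening: 0.0003
```

```bash
python3 - <<'E'
from h import *
st();cv2.imwrite("pics/t2.png",mean("top",4))
E
python3 dig3.py m 1 2
```

```text
t 14.43 tip case mm [ 34.8 204.2 128.9] F case [-0.2 -0.8 -0.2] open 0.3 toolz [-0.002  0.    -1.   ] xaxis ang from EX 1.574 q6 0.56
7.1 (9, 6, 24, 4.5)
('m', 0) [0.45 0.44 0.66 0.45 0.56 0.61 0.45 0.35 0.69 0.51]
('m', 1) [0.63 0.61 0.65 0.69 0.74 0.65 0.73 0.65 0.66 0.81]
('m', 2) [0.47 0.85 0.43 0.63 0.64 0.55 0.45 0.74 0.49 0.66]
('1', 0) [0.64 0.48 0.55 0.44 0.43 0.51 0.68 0.54 0.52 0.59]
('1', 1) [0.63 0.61 0.65 0.69 0.74 0.65 0.73 0.65 0.66 0.81]
('1', 2) [0.47 0.85 0.43 0.63 0.64 0.55 0.45 0.74 0.48 0.66]
('2', 0) [0.74 0.38 0.55 0.61 0.51 0.43 0.81 0.45 0.57 0.54]
('2', 1) [0.52 0.5  0.69 0.59 0.65 0.69 0.53 0.45 0.84 0.64]
('2', 2) [0.55 0.46 0.76 0.52 0.61 0.59 0.49 0.44 0.77 0.52]
7.02 (10, 6, 24, 4.5)
('m', 0) [0.46 0.43 0.65 0.43 0.55 0.61 0.46 0.38 0.68 0.49]
('m', 1) [0.6  0.59 0.61 0.66 0.72 0.63 0.68 0.63 0.65 0.8 ]
('m', 2) [0.47 0.84 0.42 0.63 0.61 0.54 0.43 0.73 0.46 0.64]
('1', 0) [0.69 0.53 0.6  0.46 0.43 0.54 0.72 0.56 0.57 0.63]
('1', 1) [0.6  0.59 0.62 0.66 0.72 0.63 0.68 0.63 0.65 0.8 ]
('1', 2) [0.47 0.83 0.42 0.64 0.61 0.54 0.43 0.73 0.46 0.64]
('2', 0) [0.71 0.35 0.54 0.58 0.48 0.4  0.78 0.43 0.56 0.53]
('2', 1) [0.51 0.48 0.66 0.58 0.65 0.66 0.51 0.42 0.83 0.6 ]
('2', 2) [0.56 0.43 0.73 0.52 0.61 0.56 0.47 0.4  0.75 0.48]
```

```bash
python3 - <<'E'
from dig2 import *
np.set_printoptions(precision=2,suppress=True)
def nrm(p): p=p-np.percentile(p,3); return np.clip(p/np.percentile(p,98)*255,0,255)
U={}
rows=[]
for k in("m","1","2"):
    im=cv2.imread(f"pics/t{k}.png"); C=cells(im,.032,0,0);U[k]=[nz(c[4:46,3:-3]) for c in C]
    r=[]
    for y in(.032,0,-.032):
        r+=[np.vstack([nrm(c) for c in cells(im,y,0,0)]),np.full((150,4),128.)]
    rows.append(np.hstack(r))
for a,b in(("m","1"),("1","2"),("m","2")): print(a,b,np.array([[np.sum(x*y) for y in U[b]] for x in U[a]]))
A=np.hstack(rows); A=cv2.resize(A,None,fx=1.55,fy=1.55,interpolation=cv2.INTER_CUBIC)
T=[]
for d in range(10):
    b=np.zeros((200,208),np.uint8);g=seven(d,96,144,24);y=(200-g.shape[0])//2;x=(208-96)//2;b[y:y+g.shape[0],x:x+96]=g
    T.append(nrm(cv2.GaussianBlur(cv2.resize(b,(52,50),interpolation=cv2.INTER_AREA).astype(float),(0,0),3.5)))
B=cv2.resize(np.hstack(T),None,fx=1.45,fy=1.45);w=max(A.shape[1],B.shape[1]);print(A.shape,B.shape)
cv2.imwrite("pics/c3.png",np.clip(np.vstack([np.pad(A,((0,6),(0,w-A.shape[1]))),np.pad(B,((0,0),(0,w-B.shape[1])))]),0,255).astype(np.uint8))
E
```

```text
m 1 [[0.65 0.25 0.26]
 [0.3  0.37 0.15]
 [0.8  0.66 0.3 ]]
1 2 [[0.94 0.42 0.51]
 [0.62 0.48 0.13]
 [0.35 0.23 0.41]]
m 2 [[ 0.51 -0.17  0.86]
 [ 0.42  0.67 -0.3 ]
 [ 0.81  0.31  0.18]]
(232, 781) (72, 754)
```

View pics/c3.png

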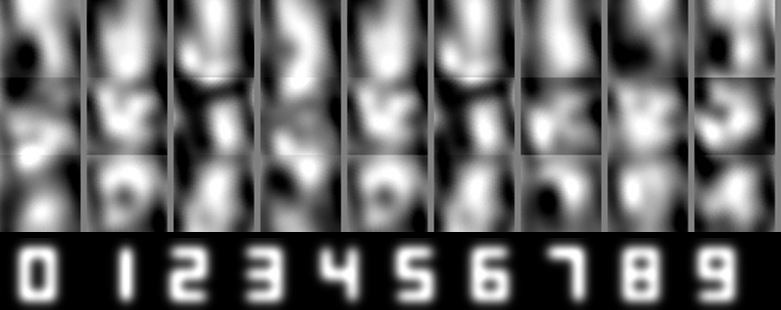

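```bash
cat > dig4.py <<'E'
from dig2 import *
import sys
np.set_printoptions(precision=2,suppress=True)
S=4
def ring(h=9,w=6,th=24):
    c=12.566*16; im=np.zeros((int(round(c*10)),208),np.uint8)
    for d in range(10):
        g=seven(d,w*16,h*16,th); y=int(round((d+.5)*c-g.shape[0]/2)); x=(208-g.shape[1])//2; im[y:y+g.shape[0],x:x+g.shape[1]]=g
    return im
def fit(img,yc,hs=((9,6),(10,6),(9,5.5))):
    vs=np.arange(0,10,.1); best=np.full(100,-9.)
    for h,w in hs:
        R=np.vstack([ring(h,w)]*3).astype(np.float32)
        for bl in(3,4.5):
            B=cv2.GaussianBlur(R,(0,0),bl*4); B=cv2.resize(B,(52,int(round(R.shape[0]/4))),interpolation=cv2.INTER_AREA); c=B.shape[0]/30
            for dx in(-.0005,.0005):
              for dy in(-.001,0,.001):
                u=unroll("top",img,yc,dx,dy,ha=.9,xc=.030)[:,3:-3]; u=u-cv2.GaussianBlur(u,(0,0),20); H=u.shape[0]
                for i,v in enumerate(vs):
                    y=int(round((10+v+.5)*c-H/2)); t=B[y:y+H,3:-3]; t=t-cv2.GaussianBlur(t,(0,0),20)
                    best[i]=max(best[i],np.sum(nz(u)*nz(t)))
    return vs,best
if __name__=="__main__":
    for k in sys.argv[1:]:
        im=cv2.imread(f"pics/t{k}.png")
        for i,yc in enumerate((.032,0,-.032)):
            vs,b=fit(im,yc); pk=[j for j in range(100) if b[j]>=b[j-1] and b[j]>=b[(j+1)%100]]; pk=sorted(pk,key=lambda j:-b[j])[:5]
            print(k,i,[(round(float(vs[j]),1),round(float(b[j]),2)) for j in pk])
E
python3 dig4.py m 1 2
```

```text
m 0 [(1.6, 0.8), (7.6, 0.78), (3.6, 0.64), (4.8, 0.59), (2.7, 0.55)]
m 1 [(9.0, 0.83), (6.0, 0.76), (4.0, 0.75), (3.1, 0.72), (7.0, 0.7)]
m 2 [(0.9, 0.79), (6.8, 0.75), (3.9, 0.68), (8.9, 0.68), (2.9, 0.66)]
1 0 [(3.5, 0.79), (4.5, 0.73), (6.2, 0.69), (8.5, 0.68), (7.3, 0.68)]
1 1 [(9.0, 0.83), (6.0, 0.76), (4.0, 0.75), (3.1, 0.72), (7.0, 0.7)]
1 2 [(0.9, 0.79), (6.8, 0.75), (3.9, 0.69), (8.9, 0.68), (2.9, 0.66)]
2 0 [(6.0, 0.81), (0.0, 0.76), (3.0, 0.67), (9.0, 0.62), (7.9, 0.6)]
2 1 [(8.0, 0.82), (5.2, 0.75), (2.1, 0.71), (9.1, 0.67), (4.0, 0.64)]
2 2 [(8.0, 0.75), (2.0, 0.73), (5.1, 0.67), (0.1, 0.63), (9.1, 0.6)]
```

Request:
{"name": "apply_moves", "arguments": {
  "deltas": [
    [0,[-60,0,0],0],
    [0,[-60,2,0],0],
    [0,[-52.5,0,0],0],
    [0,[0,0,20],0],
    [0,[0,0,4],0]
  ]
}}

```text
t: 15.25
tool_pos: [0.4891, 0.0593, 0.2912]
orientation: [-2.468, -1.943, 0.002]
force: [-0.1, -0.4, -0.6]
opening: 0.0008
```

```bash
python3 -c "
from h import *
st()"
```

```text
t 15.25 tip case mm [ 37.2  27.2 105.2] F case [ 0.  -0.4 -0.6] open 0.8 toolz [-0.002 -0.    -1.   ] xaxis ang from EX 1.568 q6 0.25
```

Request:
{"name": "apply_moves", "arguments": {
  "deltas": [
    [0,[0,0,2.5],0],
    [0,[0,0,2],0],
    [0,[0,0,0.3],0],
    [0,[0,0,0],0]
  ]
}}

```text
t: 15.75
tool_pos: [0.4903, 0.0612, 0.288]
orientation: [2.465, 1.948, 0.001]
force: [-0.8, 0.6, 2.0]
opening: 0.0003
```

Request:
{"name": "apply_moves", "arguments": {
  "deltas": [
    [0,[0,-3.4,0],0],
    [0,[0,-3.4,0],0],
    [0,[0,-3.4,0],0],
    [0,[0,-3.4,0],0],
    [0,[0,0,0],0]
  ]
}}

```text
t: 16.38
tool_pos: [0.477, 0.064, 0.2882]
orientation: [2.465, 1.946, 0.002]
force: [3.3, -1.4, 6.8]
opening: 0.0005
```

```bash
python3 -c "
from h import *
st()"
```

```text
t 16.38 tip case mm [ 24.9  29.2 102.2] F case [ 3.5 -0.6  6.8] open 0.5 toolz [ 0.001 -0.    -1.   ] xaxis ang from EX 1.571 q6 0.26
```

Request:
{"name": "apply_moves", "arguments": {
  "deltas": [
    [0,[0,-0.8,0],0],
    [0,[1,0,-8],0],
    [0,[0,14.4,0],0],
    [0,[0,0,7],0],
    [0,[0,0,1.8],0]
  ]
}}

```text
t: 17.0
tool_pos: [0.4905, 0.0619, 0.2875]
orientation: [2.465, 1.946, 0.001]
force: [-0.6, -0.6, 16.1]
opening: 0.0004
```

Request:
{"name": "apply_moves", "arguments": {
  "deltas": [
    [0,[0,-3.5,0],0],
    [0,[0,-3.5,0],0],
    [0,[0,-3.5,0],0],
    [0,[0,-3.5,0],0],
    [0,[0,0,0],0]
  ]
}}

```text
t: 17.62
tool_pos: [0.4769, 0.0651, 0.2881]
orientation: [2.464, 1.946, 0.003]
force: [0.6, -1.6, 11.0]
opening: 0.0005
```

```bash
python3 -c "
from h import *
st()"
```

```text
t 17.62 tip case mm [ 24.8  30.2 102.1] F case [ 0.9 -1.5 11. ] open 0.5 toolz [ 0.003 -0.    -1.   ] xaxis ang from EX 1.571 q6 0.26
```

Next, the middle wheel: one number back, then look.

Request:
{"name": "apply_moves", "arguments": {
  "deltas": [
    [0,[0,0,-9],0],
    [0,[-30,14,0],0],
    [0,[0,0,7],0],
    [0,[0,0,2],0],
    [0,[0,0,0],0]
  ]
}}

```text
t: 18.25
tool_pos: [0.4835, 0.0324, 0.2876]
orientation: [2.464, 1.945, -0.001]
force: [-2.7, -7.5, 11.4]
opening: 0.0005
```

Request:
{"name": "apply_moves", "arguments": {
  "deltas": [
    [0,[0,-3.5,0],0],
    [0,[0,-3.5,0],0],
    [0,[0,-3.5,0],0],
    [0,[0,-3.5,0],0],
    [0,[0,0,0],0]
  ]
}}

```text
t: 18.88
tool_pos: [0.47, 0.036, 0.2881]
orientation: [2.464, 1.945, 0.001]
force: [-1.1, -5.2, 12.5]
opening: 0.0006
```

Request:
{"name": "apply_moves", "arguments": {
  "deltas": [
    [0,[0,0,-30],0],
    [0,[62,0,0],0],
    [0,[62,0,0],0],
    [0,[60,0,0],0],
    [0,[20,0,0],0]
  ]
}}

```text
t: 19.5
tool_pos: [0.5161, 0.2378, 0.3156]
orientation: [-2.461, -1.95, 0.003]
force: [-0.1, 0.7, -0.4]
opening: 0.0005
```

```bash
python3 - <<'E'
from h import *
st();cv2.imwrite("pics/t3.png",mean("top",4))
E
python3 dig4.py 3
```

```text
t 19.5 tip case mm [ 22.  207.2 129.6] F case [-0.2  0.6 -0.4] open 0.5 toolz [-0.002  0.    -1.   ] xaxis ang from EX 1.574 q6 0.57
3 0 [(5.0, 0.75), (4.0, 0.73), (9.0, 0.72), (8.0, 0.71), (0.0, 0.64)]
3 1 [(7.0, 0.83), (1.0, 0.71), (9.0, 0.7), (4.1, 0.69), (5.2, 0.62)]
3 2 [(8.0, 0.75), (2.0, 0.73), (5.1, 0.67), (0.1, 0.63), (9.1, 0.6)]
```

```bash
python3 - <<'E'
from dig4 import *
def nrm(p): p=p-np.percentile(p,3); return np.clip(p/np.percentile(p,98)*255,0,255)
im=cv2.imread("pics/t3.png"); us=[nrm(unroll("top",im,y,ha=.95,xc=.030)) for y in(.032,0,-.032)]
H=us[0].shape[0]; R=np.vstack([ring()]*3); B=cv2.resize(cv2.GaussianBlur(R.astype(np.float32),(0,0),14),(52,R.shape[0]//4),interpolation=cv2.INTER_AREA);c=B.shape[0]/30
T=[nrm(B[int((10+v+.5)*c-H/2):][:H]) for v in(4,5,7,2)]
A=np.hstack(us+[np.full((H,20),128.)]+T); cv2.imwrite("pics/c4.png",cv2.resize(A,None,fx=2,fy=2,interpolation=cv2.INTER_CUBIC).clip(0,255).astype(np.uint8))
for v in(4,5):
    print(v)
E
```

```text
4
5
```

View pics/c4.png

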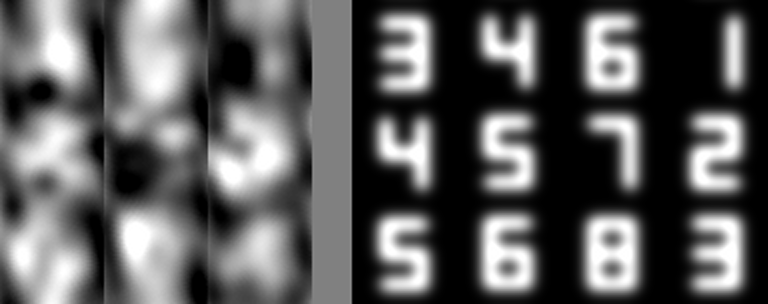

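Left reads 5 (4 above, 6 below), middle 7, right 2. The left wheel needs one more number back, because the lightly pressed stroke slipped.

Request:
{"name": "apply_moves", "arguments": {
  "deltas": [
    [0,[-60,5,0],0],
    [0,[-60,5,0],0],
    [0,[-52,4,0],0],
    [0,[0,0,20],0],
    [0,[0,0,5],0]
  ]
}}

```text
t: 20.32
tool_pos: [0.4897, 0.0619, 0.2905]
orientation: [-2.468, -1.942, 0.003]
force: [0.2, 0.9, -0.3]
opening: 0.0005
```

Request:
{"name": "apply_moves", "arguments": {
  "deltas": [
    [0,[0,0,2],0],
    [0,[0,0,0],0]
  ]
}}

```text
t: 20.58
tool_pos: [0.4908, 0.0641, 0.2901]
orientation: [2.465, 1.948, 0.0]
force: [-0.0, 0.3, 0.2]
opening: 0.0003
```

```bash
python3 -c "
from h import *
st()"
```

```text
t 20.57 tip case mm [ 38.1  32.4 104.1] F case [-0.1  0.3  0.2] open 0.3 toolz [ 0. -0. -1.] xaxis ang from EX 1.571 q6 0.26
```

Request:
{"name": "apply_moves", "arguments": {
  "deltas": [
    [0,[0,0,2.5],0],
    [0,[0,0,1],0],
    [0,[0,0,0],0]
  ]
}}

```text
t: 20.95
tool_pos: [0.4915, 0.0641, 0.2876]
orientation: [2.464, 1.947, 0.003]
force: [-0.7, -0.3, 7.1]
opening: 0.0003
```

Request:
{"name": "apply_moves", "arguments": {
  "deltas": [
    [0,[0,0,0.3],0],
    [0,[0,-3.6,0],0],
    [0,[0,-3.6,0],0],
    [0,[0,-3.6,0],0],
    [0,[0,-3.6,0],0]
  ]
}}

```text
t: 21.58
tool_pos: [0.4785, 0.0673, 0.2883]
orientation: [2.461, 1.945, 0.008]
force: [5.5, -1.5, 5.1]
opening: 0.0004
```

Request:
{"name": "apply_moves", "arguments": {
  "deltas": [
    [0,[0,0,0],0],
    [0,[0,0,-20],0],
    [0,[33,6,0],0],
    [0,[0,0,0],0]
  ]
}}

```text
t: 22.08
tool_pos: [0.4908, 0.0993, 0.3065]
orientation: [2.463, 1.949, 0.002]
force: [0.4, -0.1, -1.0]
opening: 0.0005
```

```bash
python3 -c "
from h import *
st()"
```

```text
t 22.07 tip case mm [ 30.1  66.7 120.5] F case [ 0.4  0.  -1. ] open 0.5 toolz [ 0.001  0.    -1.   ] xaxis ang from EX 1.573 q6 0.33
```

Request:
{"name": "apply_moves", "arguments": {
  "deltas": [
    [0,[0,0,20],0],
    [0,[0,0,4.5],0],
    [0,[8,0,0],0],
    [0,[4,0,0],0],
    [0,[4,0,0],0]
  ]
}}

```text
t: 22.7
tool_pos: [0.4942, 0.1131, 0.2821]
orientation: [2.464, 1.946, -0.002]
force: [-4.1, -13.6, 5.7]
opening: 0.0007
```

Request:
{"name": "apply_moves", "arguments": {
  "deltas": [
    [0,[3,0,0],0],
    [0,[2,0,0],0],
    [0,[0,0,0],0]
  ]
}}

```text
t: 23.08
tool_pos: [0.4949, 0.1151, 0.2822]
orientation: [2.462, 1.943, -0.012]
force: [-8.6, -24.2, 10.9]
opening: 0.0008
```

```bash
python3 -c "
from h import *
st()"
```

```text
t 23.07 tip case mm [30.2 81.2 96.2] F case [ -2.8 -25.6  10.9] open 0.8 toolz [-0.002 -0.009 -1.   ] xaxis ang from EX 1.57 q6 0.37
```

Blocked, so the left wheel probably didn't settle on 4. Backing off to look.

Request:
{"name": "apply_moves", "arguments": {
  "deltas": [
    [0,[-8,0,0],0],
    [0,[0,0,-30],0],
    [0,[60,0,0],0],
    [0,[62,0,0],0],
    [0,[20,0,0],0]
  ]
}}

```text
t: 23.7
tool_pos: [0.5264, 0.2518, 0.312]
orientation: [-2.463, -1.95, -0.003]
force: [-0.9, -0.1, 0.0]
opening: 0.0008
```

```bash
python3 - <<'E'
from h import *
st();cv2.imwrite("pics/t4.png",mean("top",4))
E
python3 dig4.py 4
```

```text
t 23.7 tip case mm [ 29.4 223.5 126. ] F case [-0.9 -0.3  0. ] open 0.8 toolz [ 0.001  0.001 -1.   ] xaxis ang from EX 1.573 q6 0.59
4 0 [(5.0, 0.74), (4.0, 0.73), (9.1, 0.72), (8.0, 0.7), (3.0, 0.65)]
4 1 [(7.0, 0.83), (1.0, 0.71), (9.0, 0.7), (4.1, 0.69), (5.2, 0.62)]
4 2 [(8.0, 0.75), (2.0, 0.73), (5.1, 0.67), (0.1, 0.63), (9.1, 0.6)]
```

Request:
{"name": "apply_moves", "arguments": {
  "deltas": [
    [0,[-60,4,0],0],
    [0,[-60,3.5,0],0],
    [0,[-60,0,0],0],
    [0,[-10.5,0,12],0],
    [0,[0,0,9],0]
  ]
}}

```text
t: 24.52
tool_pos: [0.4889, 0.0602, 0.2899]
orientation: [-2.469, -1.943, -0.0]
force: [-0.4, 0.5, 0.5]
opening: 0.0007
```

Request:
{"name": "apply_moves", "arguments": {
  "deltas": [
    [0,[0,0,2.5],0],
    [0,[0,0,1.2],0],
    [0,[0,0,0],0]
  ]
}}

```text
t: 24.9
tool_pos: [0.4898, 0.0617, 0.2878]
orientation: [2.462, 1.947, -0.002]
force: [-4.4, -9.6, 10.6]
opening: 0.0002
```

```bash
python3 -c "
from h import *
st()"
```

```text
t 24.9 tip case mm [ 37.8  29.3 101.8] F case [ -2.1 -10.3  10.6] open 0.2 toolz [ 0.    -0.003 -1.   ] xaxis ang from EX 1.572 q6 0.26
```

Request:
{"name": "apply_moves", "arguments": {
  "deltas": [
    [0,[-2,0,0.6],0],
    [0,[0,-3.6,0],0],
    [0,[0,-3.6,0],0],
    [0,[0,-3.6,0],0],
    [0,[0,-3.4,0],0]
  ]
}}

```text
t: 25.52
tool_pos: [0.4764, 0.0641, 0.2881]
orientation: [2.461, 1.948, 0.005]
force: [-1.0, -1.8, 10.2]
opening: 0.0005
```

Request:
{"name": "apply_moves", "arguments": {
  "deltas": [
    [0,[0,0,0],0]
  ]
}}

```text
t: 25.65
tool_pos: [0.4758, 0.0643, 0.2879]
orientation: [2.463, 1.949, 0.003]
force: [-4.3, -1.1, 13.8]
opening: 0.0007
```

```bash
python3 -c "
from h import *
st()"
```

```text
t 25.65 tip case mm [ 23.7  29.2 101.9] F case [-3.9 -2.1 13.8] open 0.7 toolz [ 0.002  0.    -1.   ] xaxis ang from EX 1.573 q6 0.26
```

Request:
{"name": "apply_moves", "arguments": {
  "deltas": [
    [0,[0,0,-20],0],
    [0,[37,6.5,0],0],
    [0,[0,0,18],0],
    [0,[0,0,8.5],0],
    [0,[8,0,0],0]
  ]
}}

```text
t: 26.28
tool_pos: [0.491, 0.1049, 0.2779]
orientation: [-2.465, -1.945, 0.005]
force: [0.3, 0.2, 0.3]
opening: 0.0002
```

Request:
{"name": "apply_moves", "arguments": {
  "deltas": [
    [0,[4,0,0],0],
    [0,[4,0,0],0],
    [0,[4,0,0],0],
    [0,[0,0,0],0]
  ]
}}

```text
t: 26.78
tool_pos: [0.4947, 0.1169, 0.2799]
orientation: [2.465, 1.947, 0.0]
force: [-1.1, -2.4, 0.5]
opening: 0.0007
```

```bash
python3 -c "
from h import *
st()"
```

```text
t 26.77 tip case mm [29.7 84.6 93.9] F case [-0.5 -2.6  0.5] open 0.7 toolz [ 0. -0. -1.] xaxis ang from EX 1.571 q6 0.37
```

Tip y is 84.6 mm with only 2.6 N of resistance, well past the earlier block, so the lock is free. Pushing on.

Request:
{"name": "apply_moves", "arguments": {
  "deltas": [
    [0,[4,0,0],0],
    [0,[3,0,0],0],
    [0,[0,0,0],0]
  ]
}}

```text
t: 27.15
tool_pos: [0.4963, 0.1232, 0.2799]
orientation: [2.465, 1.946, -0.002]
force: [-2.5, -7.7, 3.1]
opening: 0.0004
```

```bash
python3 -c "
from h import *
st()"
```

```text
t 27.15 tip case mm [29.7 90.8 93.9] F case [-0.7 -8.1  3.1] open 0.4 toolz [-0.    -0.001 -1.   ] xaxis ang from EX 1.57 q6 0.38
```

Request:
{"name": "apply_moves", "arguments": {
  "deltas": [
    [0,[-8,0,0],0],
    [0,[0,0,-40],0],
    [0,[55,0,-35],0],
    [0,[60,0,0],0],
    [0,[25,0,0],0]
  ]
}}

```text
t: 27.78
tool_pos: [0.5267, 0.2528, 0.3542]
orientation: [-2.463, -1.949, -0.005]
force: [0.0, -0.0, -0.3]
opening: 0.0005
```

```bash
cat > bar.py <<'E'
from h import *
def bar(n,img,z=.135):
    r=rect(n,img,.075,.13,-.075,.075,z,2).astype(int); m=(r[...,2]-r[...,0]<45)&(r[...,0]>60)
    i,j=np.where(m); return len(i),np.round([130-np.mean(i)/2,75-np.mean(j)/2],1),np.round([130-np.percentile(i,[2,98])/2,75-np.percentile(j,[2,98])/2],1).tolist()
if __name__=="__main__":
    st()
    t=mean("top",3);s=mean("side",3);cv2.imwrite("pics/t5.png",t);cv2.imwrite("pics/s5.png",s)
    for z in(.135,.146):print(z,"before",bar("top",cv2.imread("pics/tm.png"),z),bar("side",cv2.imread("pics/sm.png"),z)); print("after",bar("top",t,z),bar("side",s,z))
E
python3 bar.py; python3 dig4.py 5
```

```text
t 27.77 tip case mm [ 29.4 224.8 168.2] F case [ 0.  -0.  -0.3] open 0.5 toolz [ 0.002  0.002 -1.   ] xaxis ang from EX 1.572 q6 0.59
0.135 before (4757, array([91.1,  0.5]), [[96.5, 86.0], [52.5, -51.5]]) (6392, array([93.2, -5.1]), [[100.5, 87.0], [57.0, -71.0]])
after (4917, array([97.8,  1. ]), [[103.0, 92.5], [53.5, -51.5]]) (6898, array([95. ,  7.2]), [[101.5, 88.5], [70.5, -61.0]])
0.146 before (4645, array([89.4,  0.1]), [[94.5, 84.0], [52.0, -51.5]]) (5827, array([ 95.2, -13.2]), [[102.0, 89.0], [44.0, -71.2]])
after (4822, array([96. ,  0.4]), [[101.5, 90.5], [52.5, -51.5]]) (6626, array([97.2, -4.6]), [[103.5, 90.5], [57.5, -70.5]])
5 0 [(4.0, 0.82), (9.0, 0.71), (3.0, 0.67), (7.0, 0.67), (1.0, 0.64)]
5 1 [(7.0, 0.83), (1.0, 0.71), (9.0, 0.7), (4.1, 0.69), (5.2, 0.62)]
5 2 [(8.0, 0.75), (2.0, 0.73), (5.1, 0.67), (0.1, 0.63), (9.1, 0.6)]
```

Request:
{"name": "apply_moves", "arguments": {
  "deltas": [
    [50,[-60,17,0],0],
    [50,[-60,17,0],0],
    [50,[-60,17,0],0],
    [50,[-43.5,15.5,0],0],
    [50,[0,0,0],0]
  ],
  "grip_force": 15
}}

```text
t: 28.7
tool_pos: [0.5389, 0.0131, 0.3534]
orientation: [2.471, 1.939, -0.0]
force: [0.5, 0.6, -0.2]
opening: 0.046
```

```bash
python3 -c "
from h import *
st()
f=np.arange(.1,1.91,.1);B=np.c_[203-112*np.cos(f)+45*np.sin(f),90+112*np.sin(f)+45*np.cos(f)]
print(np.round(np.c_[f,B],1)[[0,7,14,15,16,17,18]].tolist());print('[dx,dz_tool]',np.round(np.diff(B,axis=0)*[1,-1],1).tolist())"
```

```text
t 28.7 tip case mm [ 96.8  -6.2 167.4] F case [ 0.4  0.7 -0.2] open 46.0 toolz [ 0.001 -0.001 -1.   ] xaxis ang from EX 1.565 q6 0.17
[[0.1, 96.1, 146.0], [0.8, 157.2, 201.7], [1.5, 240.0, 204.9], [1.6, 251.3, 200.6], [1.7, 262.1, 195.3], [1.8, 272.3, 188.8], [1.9, 281.8, 181.4]]
[dx,dz_tool] [[6.1, -10.4], [7.1, -9.7], [8.1, -9.0], [8.9, -8.1], [9.7, -7.2], [10.4, -6.2], [10.9, -5.1], [11.4, -4.0], [11.7, -2.9], [11.9, -1.7], [12.1, -0.5], [12.0, 0.7], [11.9, 1.9], [11.7, 3.1], [11.3, 4.3], [10.8, 5.4], [10.2, 6.4], [9.5, 7.4]]
```

Request:
{"name": "apply_moves", "arguments": {
  "deltas": [
    [50,[0,0,20],0],
    [50,[0,0,20],0],
    [0,[0,0,0],0],
    [0,[0,0,0],0],
    [0,[0,0,0],0]
  ]
}}

```text
t: 29.32
tool_pos: [0.5395, 0.0175, 0.314]
orientation: [2.464, 1.947, 0.002]
force: [-0.1, 0.1, -0.0]
opening: 0.0247
```

Request:
{"name": "apply_moves", "arguments": {
  "deltas": [
    [0,[0,0,0],0],
    [0,[0,0,0],0]
  ]
}}

```text
t: 29.58
tool_pos: [0.5392, 0.0171, 0.3137]
orientation: [-2.465, -1.947, -0.0]
force: [-2.9, 0.9, 3.4]
opening: 0.0104
```

```bash
python3 -c "
from h import *
st()"
```

```text
t 29.57 tip case mm [ 96.   -2.  127.7] F case [-3.   0.2  3.4] open 10.4 toolz [ 0.  0. -1.] xaxis ang from EX 1.571 q6 0.17
```

Bar gripped at 10.4 mm opening. I'll lift along the arc.

Request:
{"name": "apply_moves", "arguments": {
  "deltas": [
    [0,[0,6.1,-10.4],0],
    [0,[0,7.1,-9.7],0],
    [0,[0,8.1,-9.0],0],
    [0,[0,8.9,-8.1],0]
  ]
}}

```text
t: 30.08
tool_pos: [0.5683, 0.0102, 0.3517]
orientation: [-2.463, -1.946, 0.003]
force: [-10.9, 3.1, 7.3]
opening: 0.0101
```

```bash
python3 -c "
from h import *
st()"
```

```text
t 30.07 tip case mm [125.3  -2.1 165.7] F case [-11.3   0.5   7.3] open 10.1 toolz [-0.003  0.001 -1.   ] xaxis ang from EX 1.571 q6 0.16
```

Request:
{"name": "apply_moves", "arguments": {
  "deltas": [
    [0,[0,9,-8.2],0],
    [0,[0,10.4,-6.2],0],
    [0,[0,10.9,-5.1],0],
    [0,[0,11.4,-4.0],0],
    [0,[0,11.7,-2.9],0]
  ]
}}

```text
t: 30.7
tool_pos: [0.6213, -0.0027, 0.3783]
orientation: [2.465, 1.946, 0.001]
force: [-2.8, 0.2, 3.1]
opening: 0.0101
```

Request:
{"name": "apply_moves", "arguments": {
  "deltas": [
    [0,[0,11.9,-1.7],0],
    [0,[0,12.1,-0.5],0],
    [0,[0,12,0.7],0],
    [0,[0,11.9,1.9],0]
  ]
}}

```text
t: 31.2
tool_pos: [0.6679, -0.0139, 0.3761]
orientation: [2.466, 1.947, -0.0]
force: [-2.2, -1.7, 0.5]
opening: 0.0105
```

```bash
python3 -c "
from h import *
st()"
```

```text
t 31.2 tip case mm [228.4  -2.5 190.1] F case [-1.7 -2.2  0.5] open 10.5 toolz [-0. -0. -1.] xaxis ang from EX 1.57 q6 0.14
```

Request:
{"name": "apply_moves", "arguments": {
  "deltas": [
    [0,[0,11.7,3.1],0],
    [0,[0,11.3,4.3],0],
    [0,[0,10.8,5.4],0],
    [0,[0,10.2,6.4],0],
    [0,[0,0,0],0]
  ]
}}

```text
t: 31.82
tool_pos: [0.7106, -0.024, 0.3563]
orientation: [2.466, 1.947, 0.0]
force: [0.6, -2.6, -1.2]
opening: 0.0102
```

```bash
python3 -c "
from h import *
st()"
```

```text
t 31.82 tip case mm [272.3  -2.4 170.3] F case [ 1.2 -2.4 -1.2] open 10.2 toolz [ 0. -0. -1.] xaxis ang from EX 1.57 q6 0.13
```

Request:
{"name": "apply_moves", "arguments": {
  "deltas": [
    [0,[0,4.8,3.6],0],
    [15,[0,0,0],0],
    [15,[0,0,0],0],
    [15,[0,-0.5,-4],0],
    [15,[0,0,-8],0]
  ]
}}

```text
t: 32.45
tool_pos: [0.7139, -0.0244, 0.3659]
orientation: [-2.465, -1.947, 0.0]
force: [0.5, 0.9, -1.0]
opening: 0.0149
```

```bash
python3 -c "
from h import *
st()"
```

```text
t 32.45 tip case mm [275.5  -2.  179.9] F case [ 0.3  1.  -1. ] open 14.9 toolz [-0.  0. -1.] xaxis ang from EX 1.571 q6 0.13
```

Request:
{"name": "apply_moves", "arguments": {
  "deltas": [
    [15,[0,0,-10],0],
    [15,[0,0,-15],0],
    [15,[0,0,-25],0],
    [15,[0,0,-30],0],
    [15,[-50,-30,0],0]
  ]
}}

```text
t: 33.08
tool_pos: [0.6749, -0.0646, 0.4497]
orientation: [2.458, 1.949, 0.008]
force: [-0.3, -0.9, 0.9]
opening: 0.015
```

Request:
{"name": "apply_moves", "arguments": {
  "deltas": [
    [80,[-50,-36,0],0],
    [80,[-50,-36,0],0],
    [80,[-50,-36,0],0],
    [80,[0,-40,0],0.1745],
    [80,[0,0,0],0.1745]
  ]
}}

```text
t: 33.7
tool_pos: [0.4923, -0.1782, 0.4469]
orientation: [2.771, 1.478, 0.001]
force: [0.4, -0.0, 0.5]
opening: 0.0607
```

Request:
{"name": "apply_moves", "arguments": {
  "deltas": [
    [80,[0,0,0],0.1745],
    [80,[0,0,0],0.1745],
    [80,[0,0,0],0.1745],
    [80,[0,0,0],0.1745],
    [80,[0,0,0],0.1745]
  ]
}}

```text
t: 34.33
tool_pos: [0.4945, -0.1779, 0.4471]
orientation: [3.136, 0.172, 0.002]
force: [-1.5, 0.9, -0.3]
opening: 0.0798
```

Request:
{"name": "apply_moves", "arguments": {
  "deltas": [
    [80,[0,0,0],0.1745],
    [80,[0,0,0],0.1745]
  ]
}}

```text
t: 34.58
tool_pos: [0.4945, -0.1779, 0.447]
orientation: [3.119, -0.375, 0.002]
force: [-0.2, 0.1, -0.1]
opening: 0.0803
```

```bash
python3 - <<'E'
from h import *
st();t=mean("top",3);cv2.imwrite("pics/t6.png",t)
a=t[140:260,230:470];cv2.imwrite("pics/c6.png",cv2.resize(a,None,fx=3.3,fy=3.3,interpolation=cv2.INTER_CUBIC))
E
```

```text
t 34.58 tip case mm [  98.  -202.2  261. ] F case [-0.2  0.  -0.1] open 80.3 toolz [ 0.001 -0.001 -1.   ] xaxis ang from EX -0.006 q6 1.37
```

View pics/c6.png

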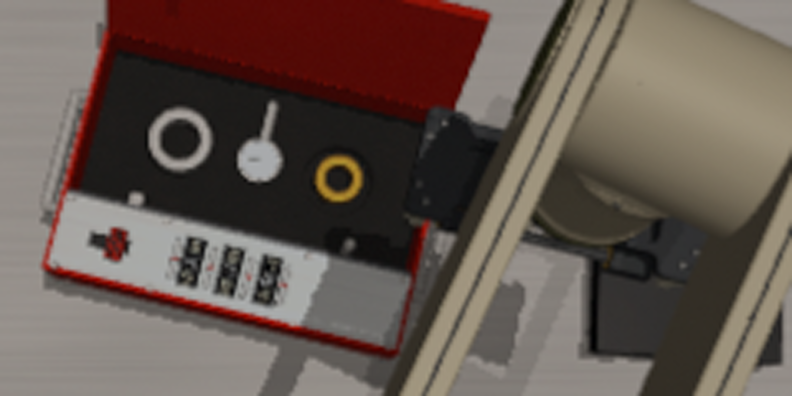

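The lid rests open. The steel ring is in the left recess at crop (180,139), the brass ring at (339,178) and the gauge at (260,160).

```bash
python3 - <<'E'
from h import *
c=lambda L:[(230+(x-1.15)/3.3,140+(y-1.15)/3.3) for x,y in L]
L=np.array(c([(180,139),(260,160),(339,178)]))
for z in(.054,):
    X=back("top",L,z)-O; print(np.round(np.c_[X@EX,X@EY]*1e3,1))
im=cv2.imread("pics/t6.png");r=rect("top",im,.075,.20,.01,.14,.054,2);g=cv2.GaussianBlur(r,(0,0),1).max(2);m=(g>90).astype(np.uint8)
for q in sorted(cv2.findContours(m,cv2.RETR_EXTERNAL,2)[0],key=cv2.contourArea)[-2:]:
    (a,b),rad=cv2.minEnclosingCircle(q);print("x",200-b/2,"y",140-a/2,"r",rad/2)
E
```

```text
[[134.4  69.8]
 [133.   -0.8]
 [133.9 -69.9]]
x 133.0 y 10.75 r 15.502065658569336
x 134.49674224853516 y 70.17474365234375 r 27.303510665893555
```

Request:
{"name": "apply_moves", "arguments": {
  "deltas": [
    [72,[7,-54,0],0],
    [72,[7,-54,0],0],
    [72,[7,-54,0],0],
    [72,[7,-54,0],0],
    [72,[8,-56,0],0]
  ]
}}

```text
t: 35.35
tool_pos: [0.5929, 0.08, 0.4464]
orientation: [-3.121, 0.359, -0.002]
force: [0.2, 0.1, 0.3]
opening: 0.072
```

Request:
{"name": "apply_moves", "arguments": {
  "deltas": [
    [72,[0,0,50],0.005],
    [72,[0,0,50],0],
    [72,[0,0,40],0],
    [72,[0,0,0],0]
  ]
}}

```text
t: 35.85
tool_pos: [0.591, 0.0783, 0.302]
orientation: [3.119, -0.368, -0.011]
force: [0.5, -0.1, 0.7]
opening: 0.0721
```

```bash
python3 -c "
from h import *
st()"
```

```text
t 35.85 tip case mm [130.9  69.1 116. ] F case [0.5 0.  0.7] open 72.1 toolz [-0.007 -0.    -1.   ] xaxis ang from EX -0.001 q6 1.85
```

Request:
{"name": "apply_moves", "arguments": {
  "deltas": [
    [72,[0,0,35],0],
    [72,[0,0,20],0],
    [72,[0,0,0],0],
    [72,[0,0,0],0]
  ]
}}

```text
t: 36.35
tool_pos: [0.5933, 0.0783, 0.2524]
orientation: [-3.119, 0.373, -0.003]
force: [-0.6, -0.1, 0.4]
opening: 0.0719
```

```bash
python3 -c "
from h import *
st()"
```

```text
t 36.35 tip case mm [134.8  70.1  66.4] F case [-0.6 -0.3  0.4] open 71.9 toolz [ 0.002  0.    -1.   ] xaxis ang from EX -0.004 q6 1.85
```

Request:
{"name": "apply_moves", "arguments": {
  "deltas": [
    [72,[0,0,14],0],
    [72,[0,0,7.5],0],
    [72,[0,0,0],0],
    [45,[0,0,0],0],
    [45,[0,0,0],0]
  ],
  "grip_force": 25
}}

```text
t: 36.98
tool_pos: [0.5928, 0.0783, 0.2295]
orientation: [-3.119, 0.374, -0.001]
force: [0.4, 0.0, -0.2]
opening: 0.0565
```

Request:
{"name": "apply_moves", "arguments": {
  "deltas": [
    [45,[0,0,0],0],
    [45,[0,0,0],0]
  ]
}}

```text
t: 37.22
tool_pos: [0.5928, 0.0783, 0.2295]
orientation: [-3.119, 0.374, -0.001]
force: [0.1, -0.8, 2.1]
opening: 0.0537
```

```bash
python3 -c "
from h import *
st()"
```

```text
t 37.23 tip case mm [134.   69.8  43.5] F case [ 0.2 -0.7  2.1] open 53.7 toolz [ 0.001 -0.    -1.   ] xaxis ang from EX -0.005 q6 1.86
```

Request:
{"name": "apply_moves", "arguments": {
  "deltas": [
    [45,[0,0,-5],0],
    [45,[0,0,-10],0],
    [45,[0,0,-35],0],
    [45,[0,0,-50],0],
    [45,[0,0,-20],0]
  ]
}}

```text
t: 37.85
tool_pos: [0.5935, 0.0784, 0.3533]
orientation: [-3.118, 0.374, -0.009]
force: [1.2, -0.1, -2.3]
opening: 0.0534
```

Request:
{"name": "apply_moves", "arguments": {
  "deltas": [
    [45,[-2,30,0],0],
    [45,[-4,50,0],0],
    [45,[-4,50,0],0],
    [45,[-4,50,0],0],
    [45,[-4,50,0],0]
  ]
}}

```text
t: 38.48
tool_pos: [0.5197, -0.1422, 0.3482]
orientation: [-3.119, 0.374, 0.001]
force: [0.1, -0.1, -1.1]
opening: 0.0538
```

Request:
{"name": "apply_moves", "arguments": {
  "deltas": [
    [45,[-4,50,0],0],
    [45,[-4,50,0],0],
    [45,[-4,50,0],0],
    [45,[-3,46,0],0],
    [45,[0,30,0],0]
  ]
}}

```text
t: 39.1
tool_pos: [0.4515, -0.3587, 0.3481]
orientation: [-3.118, 0.376, 0.002]
force: [0.3, 0.4, -2.7]
opening: 0.054
```

Request:
{"name": "apply_moves", "arguments": {
  "deltas": [
    [45,[0,0,0],0],
    [45,[0,0,0],0]
  ]
}}

```text
t: 39.35
tool_pos: [0.4526, -0.3565, 0.3483]
orientation: [-3.118, 0.374, 0.001]
force: [-0.0, 0.1, -2.8]
opening: 0.0538
```

```bash
python3 - <<'E'
from h import *
s,R,tip=st();print(np.round(tip*1e3,1))
E
```

```text
t 39.35 tip case mm [  98.1 -385.4  162.3] F case [-0.   0.1 -2.8] open 53.8 toolz [-0.001  0.001 -1.   ] xaxis ang from EX -0.005 q6 1.05
[ 452.5 -356.2  162.3]
```

Request:
{"name": "apply_moves", "arguments": {
  "deltas": [
    [45,[5,0,40],0],
    [45,[0,0,40],0],
    [45,[0,0,20],0],
    [45,[0,0,5],0],
    [45,[0,0,0],0]
  ]
}}

```text
t: 39.98
tool_pos: [0.4581, -0.3582, 0.2451]
orientation: [3.119, -0.373, 0.002]
force: [-0.3, -0.4, -2.2]
opening: 0.0535
```

Request:
{"name": "apply_moves", "arguments": {
  "deltas": [
    [45,[0,0,2],0],
    [45,[0,0,1.5],0],
    [45,[0,0,1],0],
    [45,[0,0,0],0]
  ]
}}

```text
t: 40.48
tool_pos: [0.4575, -0.3582, 0.2397]
orientation: [3.119, -0.374, 0.0]
force: [0.0, -0.4, -2.4]
opening: 0.0537
```

```bash
python3 - <<'E'
from h import *
s,R,tip=st();print(np.round(tip*1e3,1))
E
```

```text
t 40.48 tip case mm [ 103.5 -386.1   53.7] F case [ 0.1 -0.4 -2.4] open 53.7 toolz [ 0. -0. -1.] xaxis ang from EX -0.005 q6 1.06
[ 457.5 -358.2   53.7]
```

Request:
{"name": "apply_moves", "arguments": {
  "deltas": [
    [45,[0,0,1],0],
    [45,[0,0,0.6],0],
    [45,[0,0,0],0]
  ]
}}

```text
t: 40.85
tool_pos: [0.4575, -0.3581, 0.2379]
orientation: [-3.119, 0.374, 0.0]
force: [-0.4, -0.3, -2.4]
opening: 0.054
```

Request:
{"name": "apply_moves", "arguments": {
  "deltas": [
    [45,[0,0,0.4],0],
    [45,[0,0,0],0]
  ]
}}

```text
t: 41.1
tool_pos: [0.4576, -0.3581, 0.2376]
orientation: [-3.119, 0.374, 0.0]
force: [-0.6, 0.3, -1.8]
opening: 0.0537
```

Request:
{"name": "apply_moves", "arguments": {
  "deltas": [
    [45,[0,0,0.3],0],
    [45,[0,0,0],0]
  ]
}}

```text
t: 41.35
tool_pos: [0.4576, -0.3581, 0.2375]
orientation: [3.119, -0.374, 0.0]
force: [-1.3, 0.9, -0.3]
opening: 0.0541
```

Contact has begun. A touch more, then release.

Request:
{"name": "apply_moves", "arguments": {
  "deltas": [
    [45,[0,0,0.3],0],
    [45,[0,0,0],0],
    [60,[0,0,0],0],
    [66,[0,0,0],0],
    [70,[0,0,0],0]
  ]
}}

```text
t: 41.98
tool_pos: [0.4576, -0.3582, 0.2369]
orientation: [3.119, -0.374, 0.0]
force: [0.4, 0.7, -0.0]
opening: 0.0688
```

Request:
{"name": "apply_moves", "arguments": {
  "deltas": [
    [70,[0,0,-10],0],
    [70,[0,0,-30],0],
    [70,[0,0,-60],0],
    [70,[0,0,-50],0]
  ]
}}

```text
t: 42.48
tool_pos: [0.4575, -0.3581, 0.39]
orientation: [3.118, -0.374, 0.002]
force: [1.3, -0.6, 0.8]
opening: 0.0698
```

Request:
{"name": "apply_moves", "arguments": {
  "deltas": [
    [70,[-50,0,0],0],
    [70,[-50,30,0],0],
    [70,[-20,50,0],0],
    [70,[0,50,0],0],
    [70,[0,0,0],0]
  ]
}}

```text
t: 43.1
tool_pos: [0.3086, -0.4585, 0.3875]
orientation: [3.117, -0.38, 0.0]
force: [-0.9, 0.9, -0.0]
opening: 0.07
```

```bash
python3 - <<'E'
from h import *
st();t=mean("top",3);s=mean("side",3);cv2.imwrite("pics/t7.png",t);cv2.imwrite("pics/s7.png",s)
o=np.hstack([cv2.resize(t[140:260,140:480],(790,279))]); q=cv2.resize(s[130:400,200:500],(330,297))
o2=np.zeros((297,790,3),np.uint8);o2[:,:330]=q
q2=cv2.resize(t[165:260,400:480],(250,297),interpolation=cv2.INTER_CUBIC);o2[:,400:650]=q2
cv2.imwrite("pics/c7.png",np.vstack([o,o2]))
E
python3 dig4.py 7
```

```text
t 43.1 tip case mm [ -18.1 -518.4  201.5] F case [-1.1  0.7 -0. ] open 70.0 toolz [-0.    -0.001 -1.   ] xaxis ang from EX -0.009 q6 0.74
7 0 [(4.0, 0.82), (9.0, 0.71), (7.0, 0.67), (3.0, 0.66), (1.0, 0.64)]
7 1 [(7.0, 0.83), (1.0, 0.72), (9.0, 0.7), (4.1, 0.69), (5.2, 0.62)]
7 2 [(8.0, 0.75), (2.0, 0.73), (5.1, 0.67), (0.1, 0.63), (9.1, 0.59)]
```

View pics/c7.png

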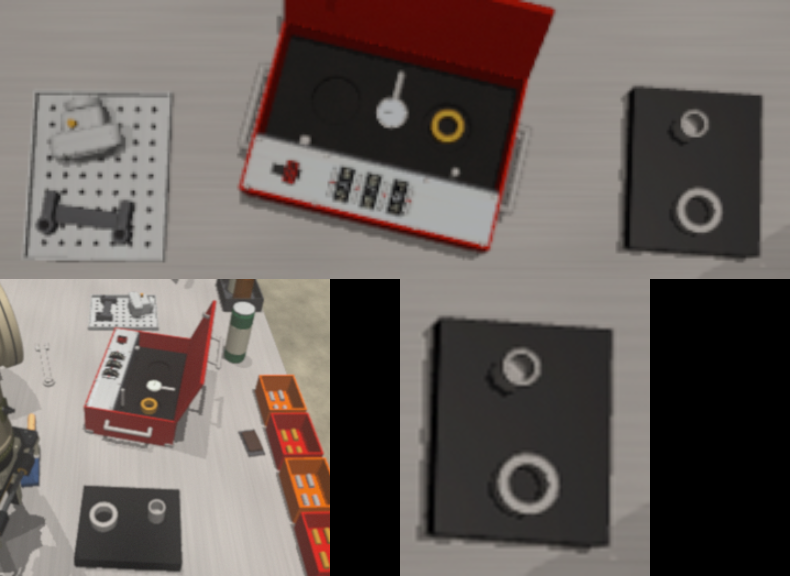

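The ring lies flat and fully on the plate at crop (698,210). The piston, brass ring and tray parts are where they were, the lid is on its stop, and the wheels are on the code. Handing in.

```bash
python3 -c "
from plant import order
print(order.close_job())"
```

```text
the job is handed in; nothing more can be done
None
```

The job is handed in at 43 s on the robot clock (limit 72 s). The wheels are on 4-7-2, the slide freed the lid, and the lid stands open on its stop. The larger steel ring was set down under light contact on the free half of the plate.

- **Last pictures:** The steel ring is flat and wholly on the plate. The brass ring, piston, caliper and bracket look unmoved. The arm is clear of everything.
- **Along the way:** Some wheel strokes slipped, and the first slide push was blocked because the left wheel still showed 5. It took about 26 N, under the 40 N limit. After one more, firmer stroke on the left wheel, the slide moved and the lid popped.
- **Check that disagreed:** The numeral matching scored the right wheel as 8 slightly above 2 (0.75 against 0.73). It had been rolled one number on from 1, and the lock opened, so it is on 2.

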